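# Close up the breakfast portion box

### The job

Breakfast is over: put every jam portion from the wooden board back into the white portion box, and hang the serving tongs, which straddle its rim, upright over the round bar on the box's right-hand end. Then shut the lid, swing the latch's wire loop over the catch on the lid and press the lever down flat until it snaps shut. Leave the other things standing where they are.

Things in the scene. Friction and masses are not known exactly. Their poses are not given: they have to be found in the camera images.
- box: white enamelled steel portion box, 110 mm deep (its x), 190 mm wide (its y), fixed on the worktop. Origin on the worktop under the box's centre, x pointing from its front (latch) to its rear (hinge), z up. All heights of the box's parts are above this origin. Rim 80 mm high, walls 4 mm, inner floor at 10 mm, inside 102 x 182 mm. With the lid shut it is 100 mm high.
- box_hinge (a point): middle of the lid's hinge line, on the rear upper edge of the box, 80 mm high; the hinge line runs along the box's y.
- box_lid (a joint): lid angle in rad, 0 shut, about 1.5 standing up; positive opens upward. The lid is 110 mm deep and 20 mm high with the rim as hinge plane (its outer top lies 20 mm beyond the hinge line, its front face carries the catch). Its stiff hinge stays where it is left; about 4 N at the free edge moves it.
- lid_edge (a point): middle of the lid's free edge, on its outer top face, 4 mm from the lid's front face.
- box_lever (a joint): angle in rad of the latch lever on the box's front: 0 down flat (shut), 2.05 out in front, a little above level (open), held there by a weak spring. Plate 26 x 40 mm, outer face 4 mm off the pivot; pivot 8 mm out from the front face, 54 mm up. With the loop hooked it resists (3 to 6 N near the tip), passes dead centre at 0.4, then snaps to 0 and stays; without the loop it springs open again.
- lever_tip (a point): middle of the lever's free end, on the outer side (on the upper side while it sticks out).
- box_loop (a joint): angle in rad of the wire loop on the lever. The loop's outward lean from the vertical is this value minus the lever's. It swings freely: it flops outward on the lever (2.75 is the stop) or, pushed inward past the vertical, falls by itself against the lid.
- loop_bar (a point): middle of the wire loop's outer crossbar (4 mm wire, 36 mm long along the box's y, arms at both ends). Loop 43 mm long, hinged on the lever 14 mm from the lever's pivot. With the lever open, the loop pushed inward past the vertical falls against the lid with its bar above the catch; bringing the lever down then draws the bar down behind the lip.
- catch_seat (a point): seat of the catch in the middle of the lid's front face: where the middle of the loop's bar must end, 4.5 mm out from the lid's face and, lid shut, 86 mm above the box's origin. The catch is 16 mm wide, stands 10 mm out, and opens upward; its lip rises 4 mm above this point.
- box_bar (a point): middle of the round steel bar (8 mm thick, 72 mm free length along the box's x) on the right-hand end (the -y side) of the box, its axis 24 mm out from the end wall and 73 mm above the box's origin; this frame is turned like the box's.
- tongs_grip (a point): centre of the grip of the rigid serving tongs, 22 mm above the crotch: black grip block 16 mm (x) x 27 mm (y, over the legs) x 40 mm high, with two steel legs below, 22 mm apart along y, 2.5 mm thick, 15 to 22 mm wide, reaching 61 mm below the crotch. z points up the grip. At first the tongs straddle the left-hand (+y) end wall of the box, one leg inside it.
- tongs_crotch (a point): the crotch of the tongs, underside of the grip midway between the legs: this comes to rest on whatever the tongs are hung over. Same axes as the grip.
- jam_2_mid (a point): sealed jam portion cup lying lid up on the wooden board that covers the cold hob (board top 24 mm above the worktop), 38 x 46 mm at its rim, 18 mm high, grip across its 38 mm side (its x); point at its centre, z up. Absent in some runs.
- jam_3_mid (a point): sealed jam portion cup lying lid up on the wooden board that covers the cold hob (board top 24 mm above the worktop), 38 x 46 mm at its rim, 18 mm high, grip across its 38 mm side (its x); point at its centre, z up. Absent in some runs.
- jam_4_mid (a point): sealed jam portion cup lying lid up on the wooden board that covers the cold hob (board top 24 mm above the worktop), 38 x 46 mm at its rim, 18 mm high, grip across its 38 mm side (its x); point at its centre, z up. Absent in some runs.
- jam_5_mid (a point): sealed jam portion cup lying lid up on the wooden board that covers the cold hob (board top 24 mm above the worktop), 38 x 46 mm at its rim, 18 mm high, grip across its 38 mm side (its x); point at its centre, z up. Absent in some runs.
- capsule_a: loose coffee capsule, 34 mm across, 30 mm high, standing on the worktop behind the box; origin at its underside. Not part of the job, leave it where it is.
- teaspoon: teaspoon, 130 mm long, lying on the worktop to the left of the box; origin at its underside. Not part of the job, leave it where it is.
- tongs: the serving tongs as a whole; origin at the crotch (see tongs_crotch).
- jam_1_mid (a point): sealed jam portion cup lying lid up on the wooden board that covers the cold hob (board top 24 mm above the worktop), 38 x 46 mm at its rim, 18 mm high, grip across its 38 mm side (its x); point at its centre, z up. Absent in some runs.
- jam_6_mid (a point): sealed jam portion cup lying lid up on the wooden board that covers the cold hob (board top 24 mm above the worktop), 38 x 46 mm at its rim, 18 mm high, grip across its 38 mm side (its x); point at its centre, z up. Absent in some runs.
Not all that is in view belongs to the job. What is shaped like the part that bears jam_6_mid but black or purple is not meant.

How it is judged:
By the outcome, as a careful person would: the job done as asked, in the order asked, and still so for the second after the job is handed in, with the robot touching nothing.
Of jam_1, jam_2, jam_3, jam_4, jam_5, jam_6 only 4 to 6 are there at a start; the rules pass over those that are not, and their reading is None.
At some moment in a run one of jam_1, jam_2, jam_3, jam_4, jam_5, jam_6 may be knocked a few centimetres aside while the robot is not near it.
It also fails if it takes over 208 s, if anything falls off the work surface, if the arm or the gripper's body presses on something with over 40 N, if the wrist force passes 120 N, or if a joint passes its speed limit or range.

### The arm

A 6-joint arm with a two-finger parallel gripper is mounted at the origin on a cart in front of the work surface, level with it; the furniture and walls round the work are solid. World frame = base frame: x ahead of the robot, y to its left, z up, the work surface at z = 0. Lengths are in mm, angles in rad, forces in N, time in s.
With the tool pointing down it reaches from about 300 to 875 mm from the base axis. Payload 6.4 kg.
Tool frame: the origin (TCP) lies at the very end of the fingers, on their centre line; the grasp point (between the pads) lies 19 mm behind it; z points along the fingers, y is the line along which they close (so a half turn about z gives the same grasp; the last joint's range is limited). The gripper opens to 88 mm and grips with 3 to 60 N. Pads are 18 mm wide; open, the fingers measure 123 mm over their backs; the gripper's body (75 mm by 187 mm) begins 45 mm behind the grasp point.
Start: joints at [-1.353, 0.181, 1.607, -0, 1.354, -0.206], TCP at [236.473, -524.139, 238.714] pointing down, gripper open.
Joint ranges: [-2.99, 2.99], [-0.89, 2.07], [0.3, 2.58], [-1.14, 4.28], [0, 2.63], [-3.12, 3.12]. Speed limits (rad/s): [2.57, 2.57, 3.01, 3.14, 3.14, 3.14].

### API

Orientations are given as a unit quaternion [x, y, z, w].
In Python, from cell import manip gives the robot as it stands.
- The arm moves only by the tool drive_tool, never from a script. Its argument "motion" is a list of rows, each a list of 2 entries, a list of its own where there are three numbers: the shift along the tool's x, y, z each as a share of 300 mm, from -1 to 1, then the turn, a rotation vector about the tool's x, y, z each as a share of 0.08 rad, from -1 to 1. A call has 1 to 20 rows; each row shifts and turns the commanded pose from where the row before left it, along the tool's axes as they then stand; what a row does not reach is not made up. A row lasts 1/12 s, in which the tool goes at most 41.7 mm and 7.16 degrees, less where a joint would pass 70% of its speed; a pose out of reach is approached as far as the arm can. A call with a number of a shift or a turn outside -1 to 1 is refused whole. A call with a gripper value outside its range is refused whole. "grip" is the opening, from 0 (shut) to 1 (fully open), set as the call begins (left out, the last holds). The fingers move at their own pace and stop on an object; "newtons" is the grip in N (left out, the last holds). Time passes only in rows, so rows that do not move let the fingers close. It gives the time, the measured TCP pose, the force, the opening and the grip force at its end, in the units of the state.
- manip.get_state(): the state, without advancing time (a new reading comes with each control period).
- manip.get_image(name): name is "side" or "top" or "wrist"; returns (picture, depth): 480x640x3 uint8, blue, green, red; 480x640 float32, mm along the optical axis (not along the pixel's ray), 0 where there is no reading.
- manip.camera_info(name): a dict with "fx", "fy", "cx", "cy" (pixels), "D" ([k1, k2, p1, p2, k3] as OpenCV has them; the pictures are not rectified), "R" (3x3) and "t" (3): a world point X has camera coordinates R X + t; the wrist camera has in their place "T_tool_cam" (4x4, takes a point from camera to tool coordinates, whose origin is the TCP and whose axes are the flange's). Camera axes: x right, y down, z forward; pixel columns grow to the right and rows downward; lengths in mm; the calibration is good to about 2 mm. A picture is of the moment at which its call begins: read the wrist's pose just before it. camera_info takes no time and is no camera call.
- manip.finish_job(): hands the job in; it is judged then, once.
Trained networks look in the newest picture that a camera, given by its name, has taken for a name from the list of things; names that differ only in an ending like _2 or _b are one class to them, and where a whole thing is asked for, a point or a joint stands for the part that bears it (a point fixed in the world has none). Each returns a list of dicts, best first, with "score" (0 to 1); they miss things now and then, are a little off and sometimes report something else, mostly with a low value. They report only what shows in the picture. A call takes as long as a camera call. They do not tell look-alikes from the thing itself.
- manip.find_in(camera, target): "location" ([x, y, z] in mm, in the coordinates of the camera as it stood for that picture, good to about 4 mm: the middle of the surface that is visible of it).
- manip.silhouettes(camera, target): "mask" (480x640 bool, what is visible of it).
The state is a dict: "time": time; "joint_positions": joint angles; "joint_vel": joint speeds; "joint_torque": joint torques, N m; "position": TCP position; "eef_rot": TCP orientation; "ft_force": force on the tool from outside, world axes, zero at the start; "ft_torque": the same for the moment, N m; "opening": finger opening in mm; "gripper_force": force on a finger pad.
Only numpy, scipy, OpenCV 4.12 (cv2) and the standard library are available. Lean on these libraries where they do the work, as an engineer would, in place of code of your own. Each camera call takes 0.05 s, during which the arm holds its last target. There are 200 camera calls.

## Working session

There is one attempt and no reset: what is moved stays moved. The work goes in short steps, Python scripts to look and compute and a tool call to move; the robot and the scene stay as the last step left them, time stands still between calls to the robot, and variables do not carry over. Pictures are saved under pics/ and viewed, at most 14 in all, crops included, and the job is handed in when it is done.

Besides the shell and the picture viewer there is one more tool, called after "Call:" as a command line: name --argument value ..., lists and objects as JSON in quotes. drive_tool: Moves the arm, as the interface text tells. Shift numbers are shares of 300 mm and turn numbers shares of 0.08 rad, none past 1 either way. Its arguments: {"type":"object","properties":{"motion":{"type":"array","items":{"type":"array"}},"grip":{"type":"number"},"newtons":{"type":"number"}},"required":["motion"]}

```bash
mkdir -p pics; ls; cat > h.py <<'E'
import numpy as np, cv2
from scipy.spatial.transform import Rotation as Ro
from cell import manip
def pose():
    s=manip.get_state(); return np.array(s['position']),Ro.from_quat(s['eef_rot'])
def cam(n,p=None):
    """K,D,R,t world->cam"""
    c=manip.camera_info(n); K=np.array([[c['fx'],0,c['cx']],[0,c['fy'],c['cy']],[0,0,1.]])
    if 'R' in c: R,t=np.array(c['R']),np.array(c['t'])
    else:
        p=p or pose(); T=np.array(c['T_tool_cam']); W=np.eye(4); W[:3,:3]=p[1].as_matrix(); W[:3,3]=p[0]
        M=np.linalg.inv(W@T); R,t=M[:3,:3],M[:3,3]
    return K,np.array(c['D'],float),R,t
def toworld(C,X): return (np.atleast_2d(X)-C[3])@C[2]
def deproj(C,uv,d):
    q=cv2.undistortPoints(np.float64(uv).reshape(-1,1,2),C[0],C[1]).reshape(-1,2)
    d=np.asarray(d,float).reshape(-1,1); return toworld(C,np.hstack([q*d,d]))
def proj(C,X): return cv2.projectPoints(np.float64(X).reshape(-1,3),cv2.Rodrigues(C[2])[0],C[3],C[0],C[1])[0].reshape(-1,2)
def find(n,t,C,mn=.2):
    for r in manip.find_in(n,t):
        if r['score']>mn:
            w=toworld(C,r['location'])[0]; print(n,t,round(r['score'],2),w.round(1),proj(C,w)[0].round(0))
def maskpts(C,m,d):
    v,u=np.nonzero(m&(d>0)); return deproj(C,np.c_[u,v],d[v,u])
E
python3 - <<'E'
from h import *
for n in('top','side'):
    C=cam(n);im,d=manip.get_image(n);cv2.imwrite(f'pics/{n}0.png',im);np.save(f'{n}0.npy',d)
    print(n,(-C[2].T@C[3]).round(), C[2][2].round(2))
    for t in('box','jam_1_mid','tongs_grip','lever_tip','loop_bar','lid_edge','box_bar','box_hinge','catch_seat','capsule_a','teaspoon'): find(n,t,C)
s=manip.get_state();print(s)
print(manip.camera_info('wrist')['T_tool_cam'])
E
```

```text
pics
top [ 298.  119. 1037.] [ 0.28 -0.11 -0.95]
top box 0.86 [561.7  80.3  56.7] [288. 258.]
top jam_1_mid 0.59 [ 568.7 -148.4   40.7] [384. 224.]
top jam_1_mid 0.37 [450.3  89.7  69.9] [301. 308.]
top tongs_grip 0.68 [511.  178.2 114.4] [248. 290.]
top lever_tip 0.57 [452.5  90.2  66.9] [300. 307.]
top lever_tip 0.4 [511.3 181.  116.3] [247. 290.]
top loop_bar 0.45 [430.6  94.3  87.3] [302. 316.]
top lid_edge 0.66 [594.2  80.3 127.2] [281. 235.]
top box_bar 0.72 [566.   85.9  59.4] [285. 257.]
top box_hinge 0.65 [561.8  82.2  56.2] [287. 259.]
top catch_seat 0.82 [601.8  80.2 121.2] [280. 232.]
top catch_seat 0.57 [700.1 225.2  20. ] [209. 228.]
top capsule_a 0.71 [701.4 229.7  22.3] [207. 228.]
top capsule_a 0.64 [512.  181.3 116.9] [246. 290.]
top capsule_a 0.6 [427.   92.9  81.6] [303. 318.]
top teaspoon 0.62 [467.1 346.    5.1] [186. 345.]
side [-394.  522.  607.] [ 0.78 -0.46 -0.42]
side box 0.62 [581.6  85.4  81.2] [261. 258.]
side jam_1_mid 0.74 [ 558.7 -146.7   44.4] [352. 252.]
side jam_1_mid 0.36 [509.2 186.8  96.4] [231. 276.]
side tongs_grip 0.79 [510.5 183.6 100.2] [23
[... 860 characters left out ...]
618664e-04, -4.33839476e+01, -3.42172444e+01,  7.02698249e-02,
        3.09748726e-02, -8.66309904e-06]), 'position': array([ 236.46866058, -524.1830228 ,  238.74165034]), 'eef_rot': array([ 9.77636052e-01,  2.10303943e-01, -2.47014556e-06,  3.65897610e-05]), 'ft_force': array([-0.17138233,  0.18225646,  0.12072156]), 'ft_torque': array([-0.00804967, -0.02137201,  0.02686283]), 'gripper_force': 0.0, 'opening': 88.5210548693529}
[[-1.53650555e-03 -9.64310739e-01 -2.64768649e-01  6.76628542e+01]
 [ 9.99998622e-01 -1.64822151e-03  1.99775452e-04  6.79739065e-01]
 [-6.29042996e-04 -2.64767977e-01  9.64311943e-01 -1.47003337e+02]
 [ 0.00000000e+00  0.00000000e+00  0.00000000e+00  1.00000000e+00]]
```

```bash
python3 - <<'E'
import cv2
im=cv2.imread('pics/top0.png'); cv2.imwrite('pics/top0c.png',cv2.resize(im[180:400,150:470],None,fx=2.5,fy=2.5,interpolation=cv2.INTER_CUBIC))
E
```

```text
(no output)
```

View pics/top0c.png

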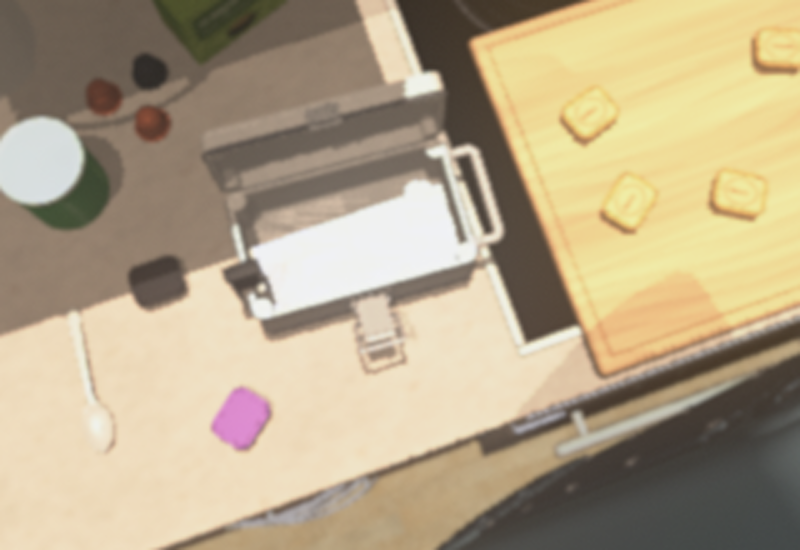

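View pics/side0.png

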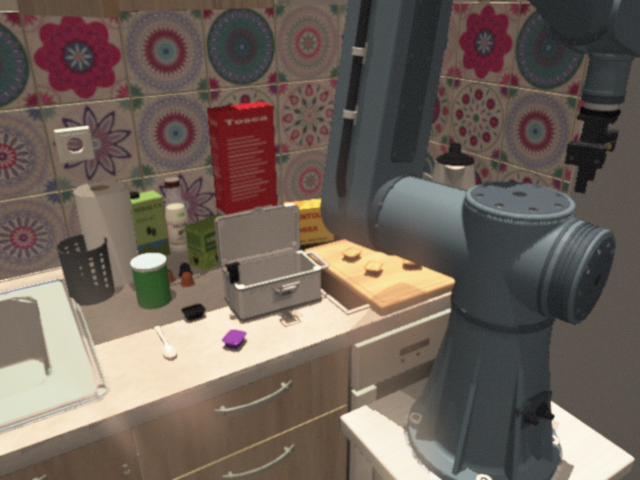

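Call:
drive_tool --motion '[[[0.1,-0.055,-0.04],[0,0,0]],[[0.1,-0.055,-0.04],[0,0,0]],[[0.1,-0.055,-0.04],[0,0,0]],[[0.1,-0.055,-0.04],[0,0,0]],[[0.1,-0.055,-0.04],[0,0,0]],[[0.1,-0.055,-0.04],[0,0,0]],[[0.1,-0.055,-0.04],[0,0,0]],[[0.1,-0.055,-0.04],[0,0,0]],[[0.1,-0.055,-0.04],[0,0,0]],[[0.1,-0.055,-0.04],[0,0,0]],[[0.1,-0.055,-0.04],[0,0,0]],[[0.1,-0.055,-0.04],[0,0,0]],[[0,0,0],[0,0,0]]]' --grip 1

```text
time: 2.28
position: [486.4, -191.6, 385.7]
eef_rot: [0.977, 0.213, 0.002, 0.001]
ft_force: [-0.4, -0.5, 0.4]
opening: 88.2
gripper_force: 0.0
```

```bash
cat >> h.py <<'E'
def jams(n,mn=.3,z=(32,55)):
    """jam cups: mask -> world centre & angle of the 38 mm axis (closing line)"""
    p=pose(); im,d=manip.get_image(n); C=cam(n,p); out=[]
    for r in manip.silhouettes(n,'jam_1_mid'):
        if r['score']<mn: continue
        m=r['mask']; P=maskpts(C,m,d); col=im[m].mean(0).round()
        if len(P)<30: continue
        zt=np.percentile(P[:,2],90); Q=P[P[:,2]>zt-6]
        (c,wh,a)=cv2.minAreaRect(np.float32(Q[:,:2])); a=a if wh[0]<wh[1] else a+90
        print(n,round(r['score'],2),'c',np.round(c,1),'z',round(zt,1),'wh',np.round(wh,1),'ang38',round((a+90)%180-90,1),'bgr',col,'px',np.argwhere(m).mean(0)[::-1].round())
    return im,d,C
E
python3 - <<'E'
from h import *
im,d,C=jams('wrist');cv2.imwrite('pics/w1.png',im)
im,d,C=jams('top');cv2.imwrite('pics/t1.png',im)
E
```

```text
wrist 0.72 c [ 567.4 -151.6] z 44.3 wh [38.3 45.5] ang38 17.3 bgr [144. 238. 245.] px [312. 116.]
top 0.62 c [ 566.9 -151.6] z 43.8 wh [37.6 46.5] ang38 16.0 bgr [146. 222. 240.] px [386. 224.]
```

View pics/w1.png

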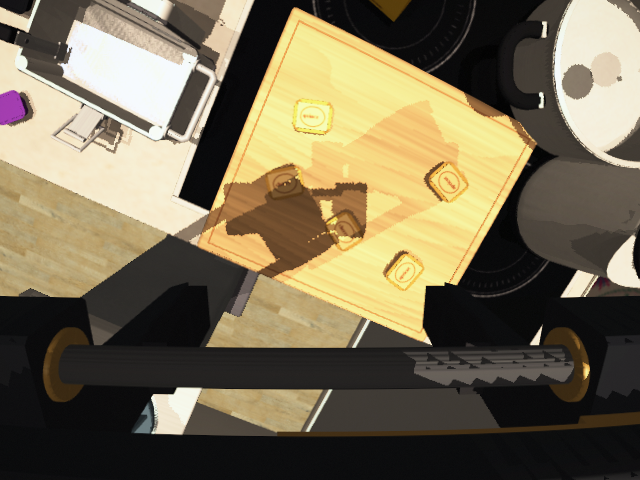

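```bash
cat >> h.py <<'E'
def jamsd(n,lo=34,hi=56,box=(430,760,-420,-70)):
    p=pose(); im,d=manip.get_image(n); C=cam(n,p); v,u=np.mgrid[:480,:640]
    X=deproj(C,np.c_[u.ravel(),v.ravel()],d.ravel()).reshape(480,640,3)
    m=(d>0)&(X[...,2]>lo)&(X[...,2]<hi)&(X[...,0]>box[0])&(X[...,0]<box[1])&(X[...,1]>box[2])&(X[...,1]<box[3])
    k,L,st,_=cv2.connectedComponentsWithStats(m.astype(np.uint8)); 
    for i in range(1,k):
        if st[i,4]<60: continue
        Q=X[L==i]; (c,wh,a)=cv2.minAreaRect(np.float32(Q[:,:2])); a=a if wh[0]<wh[1] else a+90
        print(n,'c',np.round(c,1),'z',np.median(Q[:,2]).round(1),'wh',np.round(wh,1),'ang38',round((a+90)%180-90,1),'bgr',im[L==i].mean(0).round(),'px',np.argwhere(L==i).mean(0)[::-1].round(),st[i,4])
    return im,d,C,X
E
python3 - <<'E'
from h import *
im,d,C,X=jamsd('wrist')
np.savez('w1.npz',im=im,X=X)
im,d,C,X=jamsd('top'); np.savez('t1.npz',im=im,X=X)
s=manip.get_state(); print(s['joint_positions'].round(3))
E
```

```text
wrist c [ 728.6 -350.1] z 46.0 wh [59.7  5.8] ang38 -67.7 bgr [51. 58. 65.] px [520.  54.] 405
wrist c [ 567.7 -151.4] z 43.2 wh [38.4 45.7] ang38 16.2 bgr [144. 239. 245.] px [310. 110.] 1211
wrist c [ 674.1 -399.2] z 45.2 wh [45.2  4.3] ang38 -26.6 bgr [54. 61. 68.] px [531. 116.] 293
wrist c [ 567.  -340.6] z 43.3 wh [47.  39.1] ang38 -21.7 bgr [104. 197. 239.] px [449. 176.] 1094
wrist c [ 480.  -153.2] z 43.2 wh [37.3 45.3] ang38 36.9 bgr [ 57. 112. 155.] px [283. 177.] 1047
wrist c [ 454.3 -247.5] z 43.2 wh [46.7 38.5] ang38 -31.7 bgr [ 68. 131. 175.] px [343. 226.] 1008
wrist c [ 443.3 -346.4] z 43.4 wh [40.1 35.2] ang38 -12.5 bgr [121. 218. 244.] px [408. 263.] 638
top c [ 680.7 -388.9] z 42.6 wh [45.7  5.2] ang38 -32.4 bgr [75. 86. 97.] px [460. 150.] 66
top c [ 731.4 -134. ] z 45.0 wh [126.6  10.8] ang38 -18.1 bgr [ 48.  85. 118.] px [352. 164.] 224
top c [ 567.7 -152.1] z 41.4 wh [38.7 46.2] ang38 16.8 bgr [145. 221. 240.] px [386. 224.] 317
top c [ 454.5 -248.8] z 41.6 wh [44.9 38.9] ang38 -33.8 bgr [ 95. 143. 183.] px [446. 256.] 319
top c [ 479.9 -154. ] z 41.4 wh [38.3 47.2] ang38 35.6 bgr [ 86. 128. 167.] px [402. 260.] 344
[-0.615 -0.024  1.542 -0.     1.625  0.534]
```

```bash
python3 - <<'E'
from h import *
for f in('t1','w1'):
    z=np.load(f+'.npz');X=z['X'];B=(X[...,0]>440)&(X[...,0]<700)&(X[...,1]>-60)&(X[...,1]<230)
    for lo,hi in((76,84),):
        m=B&(X[...,2]>lo)&(X[...,2]<hi);Q=X[m]; print(f,len(Q))
        H,xe,ye=np.histogram2d(Q[:,0],Q[:,1],bins=[np.arange(440,700,10),np.arange(-60,240,10)])
        if f=='t1':
            print('y',ye[:-1]); [print(int(x),*(f'{int(h):3d}' for h in r)) for x,r in zip(xe,H)]
    if f=='t1':
        Q=X[B&(X[...,2]>95)]
        H,xe,ye=np.histogram2d(Q[:,0],Q[:,2],bins=[np.arange(440,700,10),np.arange(90,240,10)])
        print('z',ye[:-1]); [print(int(x),*(f'{int(h):3d}' for h in r)) for x,r in zip(xe,H)]
E
```

```text
t1 1284
y [-60 -50 -40 -30 -20 -10   0  10  20  30  40  50  60  70  80  90 100 110
 120 130 140 150 160 170 180 190 200 210 220]
440   0   0   0   0   0   0   0   0   0   0   0   0   0   0   0   0   0   0   0   0   0   0   0   0   0   0   0   0   0
450   0   0   0   0   0   0   0   0   0   0   0   0   0   0   0   0   0   0   0   0   0   0   0   0   0   0   0   0   0
460   0   0   0   0   0   1   4   3   2   1   0   0   0   0   0   0   0   0   0   0   0   0   0   0   0   0   0   0   0
470   0   0   0   0   0  16  19  10  11  13  14  13  14  14  14  14  12  13   9   6   7   3   3   1   0   0   0   0   0
480   0   0   3   8   8  18  10   0   0   0   0   0   0   0   0   0   1   2   4   7   5  10  15  24   8   0   0   0   0
490   0   0   2   3   0  13   0   0   0   0   0   0   0   0   0   0   0   0   0   0   0   0   3  12  11   0   0   0   0
500   0   0   4   1   0  13   0   0   0   0   0   0   0   0   0   0   0   0   0   0   0   0   2   3  10   1   0   0   0
510   0   0   7   0   0  13   0   0   0   0   0   0   0   0   0   0   0   0   0   0   0   0   0   0   0   0   0   0   0
520   0   0
[... 2896 characters left out ...]
   3   3   8  13   5   0   0   0
580  10   2   3   4   2   3   3   1   2 160 146   5   0   0
590  40  60  60  64  52   7   6   5  11 309 168   2   0   0
600  53  77  72  78  67   0   0   0   0 182  54   0   0   0
610   0   0   0   0   0   0   0   0   0   1   0   0   0   0
620   0   0   0   0   0   0   0   0   0   0   0   0   0   0
630   0   0   0   0   0   0   0   0   0   0   0   0   0   0
640   0   0   0   0   0   0   0   0   0   0   0   0   0   0
650   0   0   0   0   0   0   0   0   0   0   0   0   0   0
660   0   0   0   0   0   0   0   0   0   0   0   0   0   0
670   0   0   0   0   0   0   0   0   0   0   0   0   0   0
680   0   0   0   0   0   0   0   0   0   0   0   0   0   0
w1 3259
```

```bash
cat >> h.py <<'E'
from scipy.optimize import least_squares
def boxfit(X,x0=(527,85,-.09)):
    B=(X[...,0]>440)&(X[...,0]<640)&(X[...,1]>-60)&(X[...,1]<230)&(X[...,2]>77)&(X[...,2]<83); Q=X[B][:,:2]
    def res(p):
        c,s=np.cos(p[2]),np.sin(p[2]); q=(Q-p[:2])@np.array([[c,-s],[s,c]])
        dx=np.abs(q[:,0]); dy=np.abs(q[:,1])
        return np.minimum(np.hypot(dx-53,np.maximum(dy-93,0)),np.hypot(dy-93,np.maximum(dx-53,0)))
    p=np.array(x0)
    for k in range(4):
        r=res(p); Qs=Q; Q=Q[r<(15,10,6,5)[k]]; p=least_squares(res,p,loss='soft_l1',f_scale=2).x
    print('box',p.round(3),len(Q),np.abs(res(p)).mean().round(2)); return p
E
python3 - <<'E'
from h import *
for f in('t1','w1'):
    X=np.load(f+'.npz')['X']; p=boxfit(X)
    c,s=np.cos(p[2]),np.sin(p[2]); q=(X[...,:2]-p[:2])@np.array([[c,-s],[s,c]])
    for nm,m in(('tongs',(X[...,2]>95)&(X[...,2]<135)&(np.abs(q[...,1]-93)<35)&(np.abs(q[...,0])<45)),('lidtop',(X[...,2]>180)&(X[...,2]<215)&(np.abs(q[...,1])<100)&(q[...,0]>20)&(q[...,0]<100))):
        print(nm,m.sum(), np.percentile(q[m],[2,50,98],axis=0).round(1).tolist() if m.sum() else '', np.percentile(X[...,2][m],[2,50,98]).round(1) if m.sum() else '')
    # top of tongs
    m=(X[...,2]>117)&(X[...,2]<135)&(np.abs(q[...,1]-93)<35)&(np.abs(q[...,0])<45)
    if m.sum()>20: print(cv2.minAreaRect(np.float32(q[m])), cv2.minAreaRect(np.float32(X[m][:,:2])))
E
```

```text
box [ 5.30162e+02  8.54270e+01 -7.00000e-02] 713 1.78
tongs 143 [[-29.4, 78.8], [-24.2, 92.7], [-15.5, 106.9]] [ 96.8 120.1 123.6]
lidtop 1045 [[54.6, -90.4], [63.6, 1.9], [74.4, 91.5]] [184.2 189.4 197.8]
((-22.470542907714844, 93.11802673339844), (13.661687850952148, 29.580257415771484), 2.3365416526794434) ((514.2672729492188, 179.8902587890625), (29.580257415771484, 13.6616792678833), 88.32122039794922)
box [ 5.30118e+02  8.47570e+01 -6.90000e-02] 2252 1.59
tongs 358 [[-27.8, 79.1], [-19.3, 81.9], [-12.7, 94.5]] [ 95.5 108.4 123.7]
lidtop 422 [[55.0, -95.0], [59.3, -88.9], [68.8, -71.0]] [180.6 189.9 193.5]
((-18.515756607055664, 81.63007354736328), (15.167713165283203, 9.072406768798828), 26.941898345947266) ((517.2401733398438, 167.4644775390625), (15.167720794677734, 9.072412490844727), 23.012338638305664)
```

```bash
cat >> h.py <<'E'
BOX=np.array([530.1,85.0]);BY=-.07
def b2w(x,y): c,s=np.cos(BY),np.sin(BY); return BOX+np.array([c*x-s*y,s*x+c*y])
def down(th): th=np.radians(th); return Ro.from_matrix(np.array([[np.cos(th),np.sin(th),0],[np.sin(th),-np.cos(th),0],[0,0,-1.]]))
def plan(n,xyz,R1,start=None):
    """constant row repeated n times; returns end pose"""
    p,R=start or pose(); 
    if R1 is None: R1=R
    w=(R.inv()*R1).as_rotvec()/n; Rk=[R*Ro.from_rotvec(k*w) for k in range(n)]
    v=np.linalg.solve(sum(r.as_matrix() for r in Rk),np.array(xyz)-p)
    P=np.array([p]+list(p+np.cumsum([r.apply(v) for r in Rk],axis=0)))
    print(n,'x',(v/300).round(4).tolist(),(w/.08).round(4).tolist(),'mm/row',np.linalg.norm(v).round(1),'path lo',P.min(0).round(),'hi',P.max(0).round())
    return P[-1],R1
def clear(x,y,th,z,f='w1.npz'):
    X=np.load(f)['X'].reshape(-1,3); q=down(th).inv().apply(X-[x,y,z]); h=-q[:,2]
    b=(h>50)&(abs(q[:,0])<42)&(abs(q[:,1])<98); c=(h>100)&(q[:,0]>20)&(q[:,0]<110)&(abs(q[:,1])<60); g=(h>2)&(h<70)&(abs(q[:,0])<14)&(abs(q[:,1])>24)&(abs(q[:,1])<66)
    print('clear',th,b.sum(),c.sum(),g.sum(), X[b|c][:3].round() if (b|c).any() else '')
E
python3 - <<'E'
from h import *
for x,y,t in((567.7,-151.5,106.5),(480,-153.5,126),(454.4,-248,57.5),(567,-340.6,68.3),(443,-346,60)): clear(x,y,t,27)
a=plan(18,(567.7,-151.5,110),down(106.5)); 
a=plan(2,(567.7,-151.5,27),None,a); 
v=np.load('w1.npz')['im'][80:300,220:500]; cv2.imwrite('pics/w1c.png',cv2.resize(v,None,fx=2.5,fy=2.5))
E
```

```text
clear 106.5 55277 0 13 [[ 545. -169.  529.]
 [ 545. -169.  529.]
 [ 545. -169.  529.]]
clear 126 42985 254 0 [[ 471. -145.  383.]
 [ 472. -146.  384.]
 [ 471. -144.  384.]]
clear 57.5 7732 79379 0 [[ 471. -145.  383.]
 [ 472. -146.  384.]
 [ 514. -239.  384.]]
clear 68.3 77 210 0 [[ 673. -338.  109.]
 [ 673. -338.  110.]
 [ 672. -337.  107.]]
clear 60 0 4 58 [[ 494. -249.  428.]
 [ 494. -249.  432.]
 [ 494. -249.  434.]]
18 x [0.0159, 0.0113, 0.0503] [-0.0011, 0.0, -0.9978] mm/row 16.2 path lo [ 482. -199.  110.] hi [ 568. -152.  382.]
2 x [0.0, 0.0, 0.1383] [0.0, 0.0, 0.0] mm/row 41.5 path lo [ 568. -152.   27.] hi [ 568. -152.  110.]
```

View pics/w1c.png

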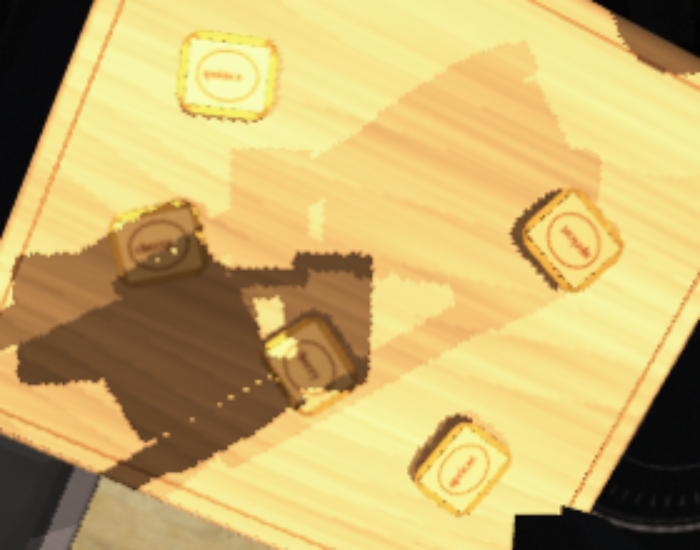

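Call:
drive_tool --motion '[[[0.0159,0.0113,0.06],[0,0,-0.998]],[[0.0159,0.0113,0.06],[0,0,-0.998]],[[0.0159,0.0113,0.06],[0,0,-0.998]],[[0.0159,0.0113,0.06],[0,0,-0.998]],[[0.0159,0.0113,0.06],[0,0,-0.998]],[[0.0159,0.0113,0.06],[0,0,-0.998]],[[0.0159,0.0113,0.06],[0,0,-0.998]],[[0.0159,0.0113,0.06],[0,0,-0.998]],[[0.0159,0.0113,0.06],[0,0,-0.998]],[[0.0159,0.0113,0.06],[0,0,-0.998]],[[0.0159,0.0113,0.06],[0,0,-0.998]],[[0.0159,0.0113,0.06],[0,0,-0.998]],[[0.0159,0.0113,0.06],[0,0,-0.998]],[[0.0159,0.0113,0.06],[0,0,-0.998]],[[0.0159,0.0113,0.06],[0,0,-0.998]],[[0.0159,0.0113,0.06],[0,0,-0.998]],[[0.0159,0.0113,0.06],[0,0,-0.998]],[[0.0159,0.0113,0.06],[0,0,-0.998]],[[0,0,0],[0,0,0]]]'

```text
time: 4.17
position: [565.4, -149.9, 54.5]
eef_rot: [0.597, 0.802, -0.001, -0.004]
ft_force: [-1.3, 0.1, -0.6]
opening: 88.0
gripper_force: 0.0
```

```bash
python3 - <<'E'
from h import *
p,R=pose(); print(p.round(1),R.as_matrix().round(3).tolist())
im,d,C,X=jamsd('top',box=(380,640,-420,-70))
im,d,C,X=jamsd('wrist',box=(380,640,-420,-70))
np.savez('w2.npz',im=im,X=X)
E
```

```text
[ 565.4 -149.9   54.5] [[-0.287, 0.958, -0.007], [0.958, 0.287, 0.003], [0.005, -0.005, -1.0]]
top c [ 438.8 -358.8] z 41.7 wh [46.4 19.5] ang38 -80.6 bgr [140. 214. 237.] px [493. 246.] 123
wrist c [ 480.1 -153. ] z 43.3 wh [39.3 46.8] ang38 36.4 bgr [ 49.  94. 131.] px [125. 240.] 8214
wrist c [ 567.4 -151.2] z 43.2 wh [38.7 47.2] ang38 16.9 bgr [ 43.  82. 119.] px [319. 290.] 8026
```

Call:
drive_tool --motion '[[[-0.0033,0.0028,0.0306],[0,0,0]],[[-0.0033,0.0028,0.0306],[0,0,0]],[[0,0,0.0306],[0,0,0]],[[0,0,0],[0,0,0]]]'

```text
time: 4.6
position: [569.6, -151.9, 29.3]
eef_rot: [0.598, 0.802, -0.0, -0.001]
ft_force: [-0.7, 0.3, -0.6]
opening: 88.2
gripper_force: 0.0
```

Call:
drive_tool --motion '[[[0,0,0],[0,0,0]],[[0,0,0],[0,0,0]],[[0,0,0],[0,0,0]],[[0,0,0],[0,0,0]],[[0,0,0],[0,0,0]],[[0,0,0],[0,0,0]],[[0,0,-0.1],[0,0,0]],[[0,0,-0.1],[0,0,0]],[[0,0,-0.13],[0,0,0]],[[0,0,-0.13],[0,0,0]],[[0,0,0],[0,0,0]]]' --grip 0 --newtons 12

```text
time: 5.52
position: [575.3, -154.0, 178.3]
eef_rot: [0.597, 0.802, 0.001, 0.007]
ft_force: [0.8, -0.0, 1.3]
opening: 16.9
gripper_force: 0.0
```

```bash
cat >> h.py <<'E'
def tobox(bx,by,z,th=176,n=20,hi=160,st=None):
    x,y=b2w(bx,by); a=plan(n,(x,y,hi),down(th),st); plan(3,(x,y,z),None,a)
E
python3 - <<'E'
from h import *
s=manip.get_state();print(s['position'].round(1),s['opening'],s['gripper_force'])
tobox(-3,-42,24,n=16); tobox(-3,-42,24,n=12,th=176)
E
```

```text
[ 575.3 -154.   178.3] 16.918599455360138 0.0
16 x [0.0372, 0.0257, 0.0037] [0.0026, 0.0114, -0.9457] mm/row 13.6 path lo [ 524. -154.  160.] hi [586.  43. 178.]
3 x [-0.0, -0.0, 0.1511] [0.0, 0.0, 0.0] mm/row 45.3 path lo [524.  43.  24.] hi [524.  43. 160.]
12 x [0.05, 0.0336, 0.0049] [0.0034, 0.0152, -1.261] mm/row 18.1 path lo [ 524. -154.  160.] hi [586.  43. 178.]
3 x [0.0, 0.0, 0.1511] [0.0, 0.0, 0.0] mm/row 45.3 path lo [524.  43.  24.] hi [524.  43. 160.]
```

```bash
python3 - <<'E'
from h import *
p,R=pose();print(p.round(1),R.as_matrix()[2].round(4))
im,d,C,X=jamsd('wrist',box=(380,640,-420,-70))
a=plan(4,(567.5,-151.3,27),down(106.7))
E
```

```text
[ 575.3 -154.   178.3] [-0.0096  0.0104 -0.9999]
wrist c [ 479.6 -152.8] z 43.4 wh [39.  46.6] ang38 35.9 bgr [ 48.  94. 131.] px [189. 187.] 3144
wrist c [ 566.9 -151.4] z 43.2 wh [37.9 46.6] ang38 17.2 bgr [ 48.  92. 132.] px [305. 218.] 3000
wrist c [ 450.3 -242.9] z 43.5 wh [51.4 33.9] ang38 -54.9 bgr [124. 219. 245.] px [132. 287.] 1722
wrist c [ 425.9 -356.1] z 43.6 wh [23.4 22.2] ang38 -77.3 bgr [123. 219. 246.] px [ 87. 393.] 371
wrist c [ 584.7 -333.1] z 43.4 wh [11.2 26.8] ang38 4.6 bgr [106. 204. 236.] px [266. 418.] 244
4 x [0.0038, -0.0052, 0.1231] [0.0235, 0.0219, -0.0036] mm/row 37.0 path lo [ 568. -153.   27.] hi [ 574. -151.  175.]
```

Call:
drive_tool --motion '[[[0.0038,-0.0052,0.1231],[0.024,0.022,0]],[[0.0038,-0.0052,0.1231],[0.024,0.022,0]],[[0.0038,-0.0052,0.1231],[0.024,0.022,0]],[[0.0038,-0.0052,0.0831],[0.024,0.022,0]],[[0,0,0.02],[0,0,0]],[[0,0,0.02],[0,0,0]],[[0,0,0],[0,0,0]],[[0,0,0],[0,0,0]]]' --grip 0.68

```text
time: 6.23
position: [560.3, -148.4, 24.6]
eef_rot: [0.597, 0.802, -0.002, -0.009]
ft_force: [-26.2, 5.3, 43.5]
opening: 52.3
gripper_force: 21.6
```

Call:
drive_tool --motion '[[[0,0,0],[0,0,0]],[[0,0,0],[0,0,0]],[[0,0,0],[0,0,0]],[[0,0,0],[0,0,0]],[[0,0,0],[0,0,0]],[[0,0,0],[0,0,0]],[[0,0,0],[0,0,0]]]' --grip 0

```text
time: 6.82
position: [566.6, -150.0, 24.4]
eef_rot: [0.597, 0.802, 0.0, -0.001]
ft_force: [4.2, 3.2, 13.6]
opening: 16.5
gripper_force: 15.3
```

```bash
python3 - <<'E'
from h import *
p,R=pose();print(p.round(1),R.as_matrix()[2].round(4))
p=p+[0,0,145]
tobox(-3,-42,40,n=16,st=(p,R),hi=165)
E
```

```text
[ 566.6 -150.    24.4] [ 0.0025 -0.0012 -1.    ]
16 x [0.0351, 0.0263, 0.001] [0.0004, -0.0023, -0.9459] mm/row 13.2 path lo [ 524. -150.  165.] hi [580.  43. 169.]
3 x [0.0, 0.0, 0.1389] [0.0, 0.0, 0.0] mm/row 41.7 path lo [524.  43.  40.] hi [524.  43. 165.]
```

```bash
python3 - <<'E'
from h import *
im,d,C,X=jamsd('wrist',box=(380,640,-420,-70)); cv2.imwrite('pics/w3.png',im)
E
```

```text
wrist c [ 480.  -152.9] z 43.3 wh [39.7 46.6] ang38 36.9 bgr [ 54. 104. 142.] px [ 82. 262.] 11322
wrist c [ 565.6 -144.2] z 49.1 wh [46.5 19.4] ang38 -60.1 bgr [11. 14. 30.] px [314. 307.] 4310
wrist c [ 464.5 -229.6] z 38.2 wh [ 7.4 22.8] ang38 61.3 bgr [26. 52. 82.] px [ 36. 415.] 628
```

View pics/w3.png

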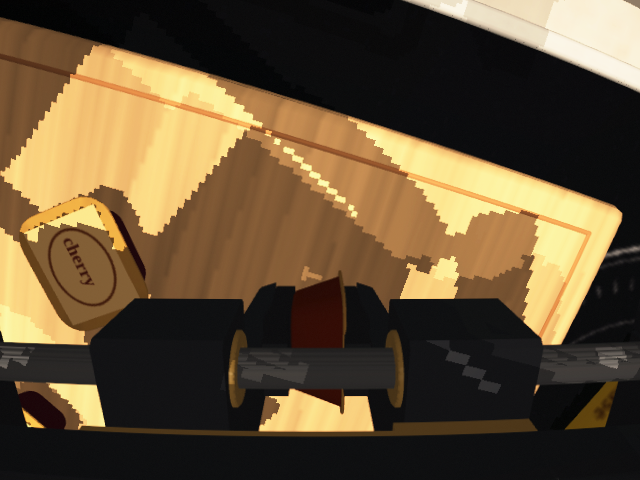

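```bash
python3 - <<'E'
from h import *
p,R=pose(); th=np.degrees(np.arctan2(*R.as_matrix()[[1,0],0])); print(th)
tobox(-3,-42,40,n=15,st=(p+[0,0,180],down(th+np.degrees(.08*2.4))),hi=204)
E
```

```text
106.62203056323416
15 x [0.0339, 0.031, 0.0001] [0.0, 0.0, -0.8491] mm/row 13.8 path lo [ 524. -150.  204.] hi [575.  43. 204.]
3 x [-0.0, -0.0, 0.1822] [0.0, 0.0, 0.0] mm/row 54.7 path lo [524.  43.  40.] hi [524.  43. 204.]
```

Call:
drive_tool --motion '[[[0,0,-0.08],[0,0,0]],[[0,0,-0.13],[0,0,0]],[[0,0,-0.13],[0,0,-0.8]],[[0,0,-0.13],[0,0,-0.8]],[[0,0,-0.13],[0,0,-0.8]],[[0.0339,0.031,0],[0,0,-0.85]],[[0.0339,0.031,0],[0,0,-0.85]],[[0.0339,0.031,0],[0,0,-0.85]],[[0.0339,0.031,0],[0,0,-0.85]],[[0.0339,0.031,0],[0,0,-0.85]],[[0.0339,0.031,0],[0,0,-0.85]],[[0.0339,0.031,0],[0,0,-0.85]],[[0.0339,0.031,0],[0,0,-0.85]],[[0.0339,0.031,0],[0,0,-0.85]],[[0.0339,0.031,0],[0,0,-0.85]],[[0.0339,0.031,0],[0,0,-0.85]],[[0.0339,0.031,0],[0,0,-0.85]],[[0.0339,0.031,0],[0,0,-0.85]],[[0.0339,0.031,0],[0,0,-0.85]],[[0.0339,0.031,0],[0,0,-0.85]]]'

```text
time: 8.53
position: [520.8, 43.8, 201.8]
eef_rot: [0.033, 0.999, 0.002, -0.006]
ft_force: [0.2, 0.3, 0.1]
opening: 16.9
gripper_force: 12.0
```

```bash
python3 - <<'E'
from h import *
s=manip.get_state();print(s['opening'],s['gripper_force'],s['ft_force'])
im,d=manip.get_image('top')
p,R=pose();print(p.round(1),R.as_matrix().round(3).tolist())
x,y=b2w(-3,-42); plan(6,(x,y,30),down(176))
print('top-left'); v=im; cv2.imwrite('pics/t2.png',v)
E
```

```text
16.871571637493922 11.999739867897006 [0.17986098 0.32372367 0.06617944]
[519.3  45.6 201.6] [[-0.998, 0.06, -0.013], [0.06, 0.998, 0.006], [0.013, 0.005, -1.0]]
6 x [-0.0035, -0.0014, 0.0953] [0.0103, -0.0277, 0.0201] mm/row 28.6 path lo [519.  43.  30.] hi [524.  46. 202.]
top-left
```

Call:
drive_tool --motion '[[[-0.0035,-0.0014,0.11],[0.01,-0.028,0.02]],[[-0.0035,-0.0014,0.11],[0.01,-0.028,0.02]],[[-0.0035,-0.0014,0.11],[0.01,-0.028,0.02]],[[-0.0035,-0.0014,0.11],[0.01,-0.028,0.02]],[[-0.0035,-0.0014,0.08],[0.01,-0.028,0.02]],[[-0.0035,-0.0014,0.05],[0.01,-0.028,0.02]],[[0,0,0],[0,0,0]]]'

```text
time: 9.17
position: [523.8, 40.7, 27.5]
eef_rot: [0.04, 0.999, -0.0, -0.002]
ft_force: [-0.1, -0.0, -0.8]
opening: 16.9
gripper_force: 12.0
```

Call:
drive_tool --motion '[[[0,0,0],[0,0,0]],[[0,0,0],[0,0,0]],[[0,0,0],[0,0,0]],[[0,0,-0.05],[0,0,0]],[[0,0,-0.13],[0,0,0]],[[0,0,-0.13],[0,0,0]],[[0,0,-0.13],[0,0,0]],[[0,0,-0.13],[0,0,0]],[[0,0,0],[0,0,0]]]' --grip 0.45

```text
time: 9.92
position: [531.8, 40.3, 213.2]
eef_rot: [0.039, 0.999, -0.001, 0.01]
ft_force: [0.6, -0.3, 0.4]
opening: 39.7
gripper_force: 0.0
```

```bash
python3 - <<'E'
from h import *
p,R=pose();print(p.round(1),R.as_matrix()[2].round(3),manip.get_state()['opening'])
im,d,C,X=jamsd('wrist',box=(470,600,0,175),lo=12,hi=75); cv2.imwrite('pics/w4.png',im)
im,d,C,X=jamsd('top',box=(380,640,-420,-70));
im,d,C,X=jamsd('top',box=(480,580,0,175),lo=14,hi=70);
E
```

```text
[531.8  40.3 213.2] [-0.02  -0.002 -1.   ] 39.70125842317167
wrist c [471.6  89.5] z 57.9 wh [43.1  4.4] ang38 -3.2 bgr [ 92. 102. 111.] px [379. 136.] 277
wrist c [491.8 170.1] z 51.1 wh [13.6  4.4] ang38 -69.9 bgr [78. 89. 97.] px [477. 153.] 366
wrist c [483.    7.1] z 50.1 wh [ 4.5 17. ] ang38 53.5 bgr [73. 83. 93.] px [273. 154.] 79
wrist c [517.5 168.2] z 47.0 wh [27.6  7.7] ang38 -78.2 bgr [59. 65. 70.] px [473. 183.] 589
wrist c [530.4  34. ] z 37.1 wh [27.7 48.2] ang38 84.0 bgr [29. 49. 85.] px [311. 209.] 1354
wrist c [574.9  88. ] z 47.5 wh [ 29.5 175.1] ang38 2.2 bgr [71. 81. 91.] px [385. 265.] 6046
top c [ 567.5 -340.6] z 41.5 wh [46.9 40.6] ang38 -20.8 bgr [134. 208. 235.] px [462. 198.] 302
top c [ 437.6 -345.4] z 41.5 wh [39.7 46.2] ang38 75.7 bgr [135. 209. 235.] px [489. 249.] 334
top c [ 454.2 -248.4] z 41.6 wh [44.9 39.8] ang38 -36.2 bgr [140. 215. 237.] px [446. 256.] 323
top c [ 478.3 -164.4] z 41.4 wh [30.9 50.6] ang38 82.7 bgr [144. 218. 236.] px [405. 258.] 214
```

```bash
cat >> h.py <<'E'
def tojam(x,y,ang,n,hi=110,lo=27):
    p,R=pose(); a=plan(n,(x,y,hi),down(ang),(p,R)); a=plan(2,(x,y,50),None,a); plan(2,(x,y,lo),None,a); print('from',p.round(1),manip.get_state()['opening'])
E
python3 - <<'E'
from h import *
clear(480,-153,126.5,27,'w2.npz')
tojam(480,-153.2,126.5,12)
E
```

```text
clear 126.5 54324 0 0 [[548. -87. 204.]
 [548. -87. 204.]
 [548. -87. 204.]]
12 x [-0.0131, -0.0557, 0.0262] [0.0018, 0.007, 0.8911] mm/row 18.9 path lo [ 480. -153.  110.] hi [531.  41. 204.]
2 x [0.0, 0.0, 0.1] [0.0, 0.0, 0.0] mm/row 30.0 path lo [ 480. -153.   50.] hi [ 480. -153.  110.]
2 x [0.0, 0.0, 0.0383] [0.0, 0.0, 0.0] mm/row 11.5 path lo [ 480. -153.   27.] hi [ 480. -153.   50.]
from [527.   40.9 204.1] 39.75229460930779
```

Call:
drive_tool --motion '[[[-0.0131,-0.0557,0.0262],[0,0.007,0.891]],[[-0.0131,-0.0557,0.0262],[0,0.007,0.891]],[[-0.0131,-0.0557,0.0262],[0,0.007,0.891]],[[-0.0131,-0.0557,0.0262],[0,0.007,0.891]],[[-0.0131,-0.0557,0.0262],[0,0.007,0.891]],[[-0.0131,-0.0557,0.0262],[0,0.007,0.891]],[[-0.0131,-0.0557,0.0262],[0,0.007,0.891]],[[-0.0131,-0.0557,0.0262],[0,0.007,0.891]],[[-0.0131,-0.0557,0.0262],[0,0.007,0.891]],[[-0.0131,-0.0557,0.0262],[0,0.007,0.891]],[[-0.0131,-0.0557,0.0262],[0,0.007,0.891]],[[-0.0131,-0.0557,0.0262],[0,0.007,0.891]],[[0,0,0.1],[0,0,0]],[[0,0,0.06],[0,0,0]],[[0,0,0],[0,0,0]],[[0,0,0.04],[0,0,0]],[[0,0,0.0383],[0,0,0]],[[0,0,0.0383],[0,0,0]],[[0,0,0],[0,0,0]],[[0,0,0],[0,0,0]]]' --grip 0.72

```text
time: 11.73
position: [479.1, -152.8, 25.1]
eef_rot: [0.45, 0.893, 0.0, -0.002]
ft_force: [-1.3, 0.1, 0.3]
opening: 63.0
gripper_force: 0.0
```

Call:
drive_tool --motion '[[[0,0,0],[0,0,0]],[[0,0,0],[0,0,0]],[[0,0,0],[0,0,0]],[[0,0,0],[0,0,0]],[[0,0,0],[0,0,0]],[[0,0,0],[0,0,0]]]' --grip 0.2 --newtons 15

```text
time: 12.23
position: [479.2, -153.1, 25.6]
eef_rot: [0.45, 0.893, 0.0, -0.001]
ft_force: [-0.4, 0.3, -0.0]
opening: 33.2
gripper_force: 15.0
```

```bash
python3 - <<'E'
from h import *
p,R=pose();th=np.degrees(np.arctan2(*R.as_matrix()[[1,0],0])); print(p.round(1),th,manip.get_state()['opening'])
x,y=b2w(-3,14); a=plan(15,(x,y,200),down(176),(p+[0,0,176],R)); plan(3,(x,y,72),None,a)
x,y=b2w(-3,-16); a=plan(15,(x,y,200),down(176),(p+[0,0,176],R)); plan(3,(x,y,72),None,a)
E
```

```text
[ 479.2 -153.1   25.6] 126.50313147433796 33.24974341888206
15 x [0.0196, 0.0556, 0.0004] [0.0007, -0.0022, -0.7199] mm/row 17.7 path lo [ 479. -153.  200.] hi [537.  99. 202.]
3 x [-0.0, -0.0, 0.1422] [0.0, 0.0, 0.0] mm/row 42.7 path lo [528.  99.  72.] hi [528.  99. 200.]
15 x [0.0165, 0.0494, 0.0004] [0.0007, -0.0022, -0.7199] mm/row 15.6 path lo [ 479. -153.  200.] hi [533.  69. 202.]
3 x [-0.0, -0.0, 0.1422] [0.0, 0.0, 0.0] mm/row 42.7 path lo [526.  69.  72.] hi [526.  69. 200.]
```

Call:
drive_tool --motion '[[[0,0,-0.08],[0,0,0]],[[0,0,-0.13],[0,0,0]],[[0,0,-0.13],[0,0,0]],[[0,0,-0.13],[0,0,0]],[[0,0,-0.117],[0,0,0]],[[0.0196,0.0556,0],[0,0,-0.72]],[[0.0196,0.0556,0],[0,0,-0.72]],[[0.0196,0.0556,0],[0,0,-0.72]],[[0.0196,0.0556,0],[0,0,-0.72]],[[0.0196,0.0556,0],[0,0,-0.72]],[[0.0196,0.0556,0],[0,0,-0.72]],[[0.0196,0.0556,0],[0,0,-0.72]],[[0.0196,0.0556,0],[0,0,-0.72]],[[0.0196,0.0556,0],[0,0,-0.72]],[[0.0196,0.0556,0],[0,0,-0.72]],[[0.0196,0.0556,0],[0,0,-0.72]],[[0.0196,0.0556,0],[0,0,-0.72]],[[0.0196,0.0556,0],[0,0,-0.72]],[[0.0196,0.0556,0],[0,0,-0.72]],[[0.0196,0.0556,0],[0,0,-0.72]]]'

```text
time: 13.9
position: [528.3, 99.9, 201.9]
eef_rot: [0.033, 0.999, 0.001, -0.001]
ft_force: [-0.1, -0.9, 0.5]
opening: 33.1
gripper_force: 15.0
```

Call:
drive_tool --motion '[[[0,0,0.1],[0,0,0]],[[0,0,0.12],[0,0,0]],[[0,0,0.12],[0,0,0]],[[0,0,0.08],[0,0,0]],[[0,0,0],[0,0,0]],[[0,0,0],[0,0,0]]]'

```text
time: 14.4
position: [527.1, 99.3, 75.1]
eef_rot: [0.035, 0.999, 0.001, -0.003]
ft_force: [-0.0, -0.1, -0.2]
opening: 32.9
gripper_force: 15.0
```

Call:
drive_tool --motion '[[[0,0,0],[0,0,0]],[[0,0,0],[0,0,0]],[[0,0,0],[0,0,0]],[[0,0,0],[0,0,0]],[[0,0,-0.1],[0,0,0]],[[0,0,-0.13],[0,0,0]],[[0,0,-0.1],[0,0,0]],[[0,0,-0.1],[0,0,0]],[[0,0,0],[0,0,0]],[[0,0,0],[0,0,0]]]' --grip 0.62

```text
time: 15.23
position: [530.1, 99.0, 207.9]
eef_rot: [0.035, 0.999, 0.001, 0.002]
ft_force: [0.1, 0.3, -0.7]
opening: 54.7
gripper_force: 0.0
```

```bash
python3 - <<'E'
from h import *
im,d,C,X=jamsd('wrist',box=(470,600,0,175),lo=12,hi=75); cv2.imwrite('pics/w5.png',im)
im,d,C,X=jamsd('top',box=(380,640,-420,-70));
clear(454.3,-248,55,27); tojam(454.3,-248,55,20)
clear(437.6,-345.4,165.7,27); tojam(437.6,-345.4,165.7,16)
E
```

```text
wrist c [472.7  96.7] z 57.0 wh [155.6   6.1] ang38 -4.0 bgr [71. 78. 86.] px [298. 149.] 502
wrist c [480.1   9. ] z 53.2 wh [ 3.  11.5] ang38 63.9 bgr [70. 79. 88.] px [197. 166.] 221
wrist c [491.  169.3] z 51.3 wh [11.   2.9] ang38 -75.1 bgr [64. 73. 81.] px [403. 165.] 172
wrist c [517.3 168.5] z 44.2 wh [26.  7.] ang38 -79.2 bgr [57. 62. 67.] px [401. 194.] 355
wrist c [531.   98.9] z 29.1 wh [43.6 47.3] ang38 80.2 bgr [ 78. 142. 181.] px [315. 216.] 2318
wrist c [534.   32.9] z 36.1 wh [33.  54.4] ang38 88.1 bgr [ 38.  67. 107.] px [244. 220.] 1597
wrist c [575.   87.7] z 45.2 wh [ 26.2 175. ] ang38 1.1 bgr [69. 79. 88.] px [311. 277.] 5748
top c [ 567.8 -340.2] z 41.6 wh [46.9 40. ] ang38 -22.0 bgr [134. 208. 235.] px [462. 198.] 301
top c [ 438.1 -345.5] z 41.5 wh [39.5 46.8] ang38 79.4 bgr [135. 209. 235.] px [489. 249.] 335
top c [ 454.6 -248.5] z 41.2 wh [44.3 39.2] ang38 -33.3 bgr [140. 216. 237.] px [446. 256.] 323
clear 55 6451 81185 0 [[ 471. -145.  383.]
 [ 472. -146.  384.]
 [ 514. -239.  384.]]
20 x [-0.0545, -0.0466, 0.0156] [-0.0012, -0.0022, 1.32] mm/row 22.0 path lo [ 454. -248.  110.] hi [597.  99. 204.]
2 x [0.0, 0.0, 0.1] [0.0, 0.0, 0.0] mm/row 30.0 path lo [ 454. -248.   50.] hi [ 454. -248.  110.]
2 x [0.0, 0.0, 0.0383] [0.0, 0.0, 0.0] mm/row 11.5 path lo [ 454. -248.   27.] hi [ 454. -248.   50.]
from [528.   99.  204.5] 54.70833595256335
clear 165.7 0 0 0 
16 x [0.0044, -0.0945, 0.0196] [0.0012, -0.0023, 0.1405] mm/row 29.0 path lo [ 438. -345.  110.] hi [528.  99. 204.]
2 x [-0.0, -0.0, 0.1] [0.0, 0.0, 0.0] mm/row 30.0 path lo [ 438. -345.   50.] hi [ 438. -345.  110.]
2 x [-0.0, 0.0, 0.0383] [0.0, 0.0, 0.0] mm/row 11.5 path lo [ 438. -345.   27.] hi [ 438. -345.   50.]
from [528.   99.  204.5] 54.70833595256335
```

View pics/w5.png

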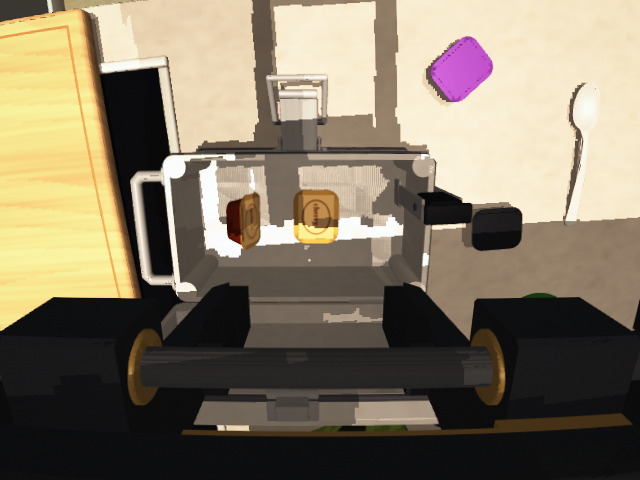

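```bash
python3 - <<'E'
from h import *
tojam(437.8,-345.4,167.5,15)
E
```

```text
15 x [0.0061, -0.1007, 0.0209] [0.0013, -0.0024, 0.1237] mm/row 30.9 path lo [ 438. -345.  110.] hi [528.  99. 204.]
2 x [-0.0, 0.0, 0.1] [0.0, 0.0, 0.0] mm/row 30.0 path lo [ 438. -345.   50.] hi [ 438. -345.  110.]
2 x [-0.0, 0.0, 0.0383] [0.0, 0.0, 0.0] mm/row 11.5 path lo [ 438. -345.   27.] hi [ 438. -345.   50.]
from [528.   99.  204.5] 54.70833595256335
```

Call:
drive_tool --motion '[[[0.0061,-0.1007,0.0209],[0,-0.002,0.124]],[[0.0061,-0.1007,0.0209],[0,-0.002,0.124]],[[0.0061,-0.1007,0.0209],[0,-0.002,0.124]],[[0.0061,-0.1007,0.0209],[0,-0.002,0.124]],[[0.0061,-0.1007,0.0209],[0,-0.002,0.124]],[[0.0061,-0.1007,0.0209],[0,-0.002,0.124]],[[0.0061,-0.1007,0.0209],[0,-0.002,0.124]],[[0.0061,-0.1007,0.0209],[0,-0.002,0.124]],[[0.0061,-0.1007,0.0209],[0,-0.002,0.124]],[[0.0061,-0.1007,0.0209],[0,-0.002,0.124]],[[0.0061,-0.1007,0.0209],[0,-0.002,0.124]],[[0.0061,-0.1007,0.0209],[0,-0.002,0.124]],[[0.0061,-0.1007,0.0209],[0,-0.002,0.124]],[[0.0061,-0.1007,0.0209],[0,-0.002,0.124]],[[0.0061,-0.1007,0.0209],[0,-0.002,0.124]],[[0,0,0.09],[0,0,0]],[[0,0,0.07],[0,0,0]],[[0,0,0],[0,0,0]],[[0,0,0],[0,0,0]]]' --grip 0.75

```text
time: 16.92
position: [436.8, -343.5, 59.7]
eef_rot: [0.109, 0.994, 0.003, -0.002]
ft_force: [-0.1, -0.1, -0.0]
opening: 66.2
gripper_force: 0.0
```

```bash
python3 - <<'E'
from h import *
im,d,C,X=jamsd('wrist',box=(380,640,-420,-70)); np.savez('w6.npz',im=im,X=X)
plan(4,(437.8,-345.4,26.5),down(167.5)); print(pose()[0].round(1))
E
```

```text
wrist c [ 454.6 -248.1] z 43.1 wh [47.5 38.8] ang38 -32.0 bgr [ 86. 154. 187.] px [525. 271.] 5676
wrist c [ 437.9 -345.8] z 43.1 wh [38.5 47.5] ang38 77.5 bgr [ 42.  80. 116.] px [313. 290.] 7705
4 x [-0.0001, -0.0009, 0.0291] [0.0103, -0.0066, -0.0002] mm/row 8.7 path lo [ 438. -345.   26.] hi [ 438. -344.   61.]
[ 438.  -344.4   61.4]
```

Call:
drive_tool --motion '[[[0,-0.001,0.03],[0.01,-0.006,0]],[[0,-0.001,0.03],[0.01,-0.006,0]],[[0,-0.001,0.03],[0.01,-0.006,0]],[[0,-0.001,0.027],[0.01,-0.006,0]],[[0,0,0],[0,0,0]],[[0,0,0],[0,0,0]]]'

```text
time: 17.47
position: [437.9, -345.9, 26.4]
eef_rot: [0.109, 0.994, -0.0, 0.0]
ft_force: [0.3, 0.4, -0.6]
opening: 65.9
gripper_force: 0.0
```

Call:
drive_tool --motion '[[[0,0,0],[0,0,0]],[[0,0,0],[0,0,0]],[[0,0,0],[0,0,0]],[[0,0,0],[0,0,0]],[[0,0,0],[0,0,0]],[[0,0,0],[0,0,0]],[[0,0,0],[0,0,0]],[[0,0,-0.08],[0,0,0]],[[0,0,-0.13],[0,0,0]],[[0,0,-0.13],[0,0,0]],[[0,0,-0.13],[0,0,0]],[[0,0,-0.12],[0,0,0]],[[0,0,0],[0,0,0]],[[0,0,0],[0,0,0]]]' --grip 0.2

```text
time: 18.63
position: [439.1, -347.4, 206.9]
eef_rot: [0.109, 0.994, -0.003, 0.003]
ft_force: [-0.3, 0.8, -0.7]
opening: 33.1
gripper_force: 15.0
```

```bash
python3 - <<'E'
from h import *
print(pose()[0].round(1),manip.get_state()['opening'])
x,y=b2w(-3,14); a=plan(14,(x,y,185),down(176)); plan(3,(x,y,69),None,a)
E
```

```text
[ 439.1 -347.4  206.9] 33.0534028625644
14 x [-0.0051, 0.1084, 0.0049] [-0.005, 0.0054, -0.1327] mm/row 32.6 path lo [ 439. -347.  185.] hi [528.  99. 207.]
3 x [-0.0, -0.0, 0.1289] [0.0, 0.0, 0.0] mm/row 38.7 path lo [528.  99.  69.] hi [528.  99. 185.]
```

Call:
drive_tool --motion '[[[-0.0051,0.1084,0.0049],[0,0.005,-0.133]],[[-0.0051,0.1084,0.0049],[0,0.005,-0.133]],[[-0.0051,0.1084,0.0049],[0,0.005,-0.133]],[[-0.0051,0.1084,0.0049],[0,0.005,-0.133]],[[-0.0051,0.1084,0.0049],[0,0.005,-0.133]],[[-0.0051,0.1084,0.0049],[0,0.005,-0.133]],[[-0.0051,0.1084,0.0049],[0,0.005,-0.133]],[[-0.0051,0.1084,0.0049],[0,0.005,-0.133]],[[-0.0051,0.1084,0.0049],[0,0.005,-0.133]],[[-0.0051,0.1084,0.0049],[0,0.005,-0.133]],[[-0.0051,0.1084,0.0049],[0,0.005,-0.133]],[[-0.0051,0.1084,0.0049],[0,0.005,-0.133]],[[-0.0051,0.1084,0.0049],[0,0.005,-0.133]],[[-0.0051,0.1084,0.0049],[0,0.005,-0.133]],[[0,0,0.1],[0,0,0]],[[0,0,0.12],[0,0,0]],[[0,0,0.11],[0,0,0]],[[0,0,0.04],[0,0,0]],[[0,0,0],[0,0,0]],[[0,0,0],[0,0,0]]]'

```text
time: 20.3
position: [525.6, 100.2, 71.0]
eef_rot: [0.035, 0.999, -0.001, -0.003]
ft_force: [0.9, 0.1, -0.8]
opening: 33.2
gripper_force: 15.0
```

Call:
drive_tool --motion '[[[0,0,0],[0,0,0]],[[0,0,0],[0,0,0]],[[0,0,0],[0,0,0]],[[0,0,0],[0,0,0]],[[0,0,-0.1],[0,0,0]],[[0,0,-0.13],[0,0,0]],[[0,0,-0.1],[0,0,0]],[[0,0,-0.1],[0,0,0]],[[0,0,0],[0,0,0]],[[0,0,0],[0,0,0]]]' --grip 0.62

```text
time: 21.13
position: [528.4, 100.4, 203.6]
eef_rot: [0.035, 0.999, -0.001, 0.001]
ft_force: [-0.8, -0.3, 0.1]
opening: 54.5
gripper_force: 0.0
```

```bash
python3 - <<'E'
from h import *
im,d,C,X=jamsd('wrist',box=(485,565,0,165),lo=12,hi=75); cv2.imwrite('pics/w7.png',im)
im,d,C,X=jamsd('top',box=(380,640,-420,-70));
p,R=pose(); print(p.round(1))
a=plan(18,(454.6,-248.1,170),down(58),(p,R)); plan(20,(454.6,-248.1,170),down(58),(p,R)); 
E
```

```text
wrist c [536.3  98.7] z 46.1 wh [42.7 57.5] ang38 87.6 bgr [ 69. 128. 166.] px [315. 222.] 2720
wrist c [532.7  32.3] z 36.2 wh [33.4 52.4] ang38 88.1 bgr [ 37.  66. 106.] px [243. 224.] 1633
wrist c [564.2   0.9] z 46.0 wh [1.9 1.6] ang38 -0.8 bgr [68. 78. 87.] px [201. 272.] 71
top c [ 567.  -339.9] z 41.5 wh [47.7 38.3] ang38 -20.8 bgr [135. 209. 235.] px [462. 198.] 300
top c [ 454.7 -248.4] z 41.5 wh [44.5 38.6] ang38 -33.3 bgr [141. 217. 238.] px [446. 256.] 322
[526.3 100.5 200.2]
18 x [-0.0589, -0.0528, 0.0056] [-0.004, -0.0009, 1.4304] mm/row 23.8 path lo [ 455. -248.  170.] hi [593. 100. 200.]
20 x [-0.0533, -0.0473, 0.005] [-0.0036, -0.0008, 1.2874] mm/row 21.4 path lo [ 455. -248.  170.] hi [593. 100. 200.]
```

```bash
python3 - <<'E'
from h import *
p,R=pose(); print(p.round(1),manip.get_state()['opening'])
a=plan(17,(454.6,-248.1,150),down(176-17*.96*.08*57.3),(p,R)); plan(9,(454.6,-248.1,60),down(58),a); 
E
```

```text
[526.3 100.5 200.2] 54.54714786020477
17 x [-0.0347, -0.0664, 0.0099] [-0.0032, -0.0022, 0.9603] mm/row 22.7 path lo [ 455. -248.  150.] hi [555. 100. 200.]
9 x [-0.0, 0.0, 0.0333] [0.0, 0.0, 1.0469] mm/row 10.0 path lo [ 455. -248.   60.] hi [ 455. -248.  150.]
```

Call:
drive_tool --motion '[[[-0.0347,-0.0664,-0.02],[0,0,0.96]],[[-0.0347,-0.0664,-0.02],[0,0,0.96]],[[-0.0347,-0.0664,0],[0,0,0.96]],[[-0.0347,-0.0664,0],[0,0,0.96]],[[-0.0347,-0.0664,0],[0,0,0.96]],[[-0.0347,-0.0664,0],[0,0,0.96]],[[-0.0347,-0.0664,0],[0,0,0.96]],[[-0.0347,-0.0664,0],[0,0,0.96]],[[-0.0347,-0.0664,0],[0,0,0.96]],[[-0.0347,-0.0664,0.026],[0,0,0.96]],[[-0.0347,-0.0664,0.026],[0,0,0.96]],[[-0.0347,-0.0664,0.026],[0,0,0.96]],[[-0.0347,-0.0664,0.026],[0,0,0.96]],[[-0.0347,-0.0664,0.026],[0,0,0.96]],[[-0.0347,-0.0664,0.026],[0,0,0.96]],[[-0.0347,-0.0664,0.026],[0,0,0.96]],[[-0.0347,-0.0664,0.026],[0,0,0.96]],[[0,0,0],[0,0,0.9]],[[0,0,0],[0,0,0]]]' --grip 0.75

```text
time: 22.82
position: [453.1, -247.7, 148.6]
eef_rot: [0.664, 0.748, -0.002, -0.004]
ft_force: [0.1, -0.3, 0.2]
opening: 66.2
gripper_force: 0.0
```

```bash
python3 - <<'E'
from h import *
im,d,C,X=jamsd('wrist',box=(380,640,-420,-70));
a=plan(9,(454.6,-248.1,60),down(58)); plan(3,(454.6,-248.1,26.5),None,a); print(pose()[0].round(1))
E
```

```text
wrist c [ 454.1 -247.9] z 43.2 wh [46.6 38.6] ang38 -31.8 bgr [ 48.  93. 133.] px [319. 237.] 3663
9 x [-0.0002, 0.0004, 0.0331] [-0.0093, 0.0002, 0.9475] mm/row 9.9 path lo [ 454. -248.   60.] hi [ 455. -247.  149.]
3 x [0.0, 0.0, 0.0372] [0.0, 0.0, 0.0] mm/row 11.2 path lo [ 455. -248.   26.] hi [ 455. -248.   60.]
[ 454.  -247.5  149.3]
```

Jam 3 is confirmed in place; descend and grip.

Call:
drive_tool --motion '[[[0,0,0.0331],[-0.009,0,0.948]],[[0,0,0.0331],[-0.009,0,0.948]],[[0,0,0.0331],[-0.009,0,0.948]],[[0,0,0.0331],[-0.009,0,0.948]],[[0,0,0.0331],[-0.009,0,0.948]],[[0,0,0.0331],[-0.009,0,0.948]],[[0,0,0.0331],[-0.009,0,0.948]],[[0,0,0.0331],[-0.009,0,0.948]],[[0,0,0.0331],[-0.009,0,0.948]],[[0,0,0.037],[0,0,0]],[[0,0,0.037],[0,0,0]],[[0,0,0.037],[0,0,0]],[[0,0,0],[0,0,0]],[[0,0,0],[0,0,0]]]'

```text
time: 24.03
position: [454.7, -247.6, 27.5]
eef_rot: [0.874, 0.485, 0.0, 0.001]
ft_force: [0.6, 0.9, -1.1]
opening: 66.0
gripper_force: 0.0
```

Call:
drive_tool --motion '[[[0,0,0],[0,0,0]],[[0,0,0],[0,0,0]],[[0,0,0],[0,0,0]],[[0,0,0],[0,0,0]],[[0,0,0],[0,0,0]],[[0,0,0],[0,0,0]],[[0,0,0],[0,0,0]],[[0,0,-0.06],[0,0,0]],[[0,0,-0.065],[0,0,-0.95]],[[0,0,-0.065],[0,0,-0.95]],[[0,0,-0.065],[0,0,-0.95]],[[0,0,-0.065],[0,0,-0.95]],[[0,0,-0.065],[0,0,-0.95]],[[0,0,-0.065],[0,0,-0.95]],[[0,0,-0.065],[0,0,-0.95]],[[0,0,-0.065],[0,0,-0.95]],[[0,0,-0.065],[0,0,-0.95]],[[0,0,0],[0,0,0]],[[0,0,0],[0,0,0]]]' --grip 0.2

```text
time: 25.62
position: [455.2, -248.0, 222.6]
eef_rot: [0.662, 0.749, -0.0, 0.003]
ft_force: [-0.6, 0.1, -0.6]
opening: 33.0
gripper_force: 15.0
```

```bash
python3 - <<'E'
from h import *
print(pose()[0].round(1),manip.get_state()['opening'])
x,y=b2w(-8,-38); a=plan(17,(x,y,205),down(176)); plan(3,(x,y,69),None,a)
x,y=b2w(-3,14); a=plan(17,(x,y,205),down(176)); plan(3,(x,y,69),None,a)
E
```

```text
[ 455.2 -248.   222.6] 33.038013638071185
17 x [0.0355, 0.0536, 0.0034] [-0.0002, 0.0045, -1.013] mm/row 19.3 path lo [ 455. -248.  205.] hi [546.  48. 223.]
3 x [-0.0, -0.0, 0.1511] [0.0, 0.0, 0.0] mm/row 45.3 path lo [519.  48.  69.] hi [519.  48. 205.]
17 x [0.0421, 0.0625, 0.0034] [-0.0002, 0.0045, -1.013] mm/row 22.6 path lo [ 455. -248.  205.] hi [560.  99. 223.]
3 x [-0.0, -0.0, 0.1511] [0.0, 0.0, 0.0] mm/row 45.3 path lo [528.  99.  69.] hi [528.  99. 205.]
```

```bash
python3 - <<'E'
from h import *
x,y=b2w(8,50); a=plan(18,(x,y,205),down(176)); plan(3,(x,y,70),None,a); print(pose()[0])
E
```

```text
18 x [0.0428, 0.066, 0.0032] [-0.0002, 0.0042, -0.9568] mm/row 23.6 path lo [ 455. -248.  205.] hi [575. 134. 223.]
3 x [-0.0, 0.0, 0.15] [0.0, 0.0, 0.0] mm/row 45.0 path lo [542. 134.  70.] hi [542. 134. 205.]
[ 455.16470539 -248.0239965   222.55041608]
```

Call:
drive_tool --motion '[[[0.0428,0.066,0],[0,0.004,-0.957]],[[0.0428,0.066,0],[0,0.004,-0.957]],[[0.0428,0.066,0],[0,0.004,-0.957]],[[0.0428,0.066,0],[0,0.004,-0.957]],[[0.0428,0.066,0],[0,0.004,-0.957]],[[0.0428,0.066,0],[0,0.004,-0.957]],[[0.0428,0.066,0],[0,0.004,-0.957]],[[0.0428,0.066,0],[0,0.004,-0.957]],[[0.0428,0.066,0],[0,0.004,-0.957]],[[0.0428,0.066,0],[0,0.004,-0.957]],[[0.0428,0.066,0],[0,0.004,-0.957]],[[0.0428,0.066,0],[0,0.004,-0.957]],[[0.0428,0.066,0],[0,0.004,-0.957]],[[0.0428,0.066,0],[0,0.004,-0.957]],[[0.0428,0.066,0],[0,0.004,-0.957]],[[0.0428,0.066,0],[0,0.004,-0.957]],[[0.0428,0.066,0],[0,0.004,-0.957]],[[0.0428,0.066,0],[0,0.004,-0.957]],[[0,0,0],[0,0,0]],[[0,0,0],[0,0,0]]]'

```text
time: 27.28
position: [538.9, 135.8, 220.2]
eef_rot: [0.034, 0.999, 0.0, -0.002]
ft_force: [1.1, -0.5, -0.1]
opening: 33.1
gripper_force: 15.0
```

```bash
python3 - <<'E'
from h import *
manip.get_image('top')
x,y=b2w(8,50); print(pose()[0]); a=plan(5,(x,y,70),down(176)); 
E
```

```text
[539.50072161 134.93385812 220.61694436]
5 x [-0.0016, -0.0003, 0.1004] [0.0009, -0.0093, 0.0017] mm/row 30.1 path lo [540. 134.  70.] hi [542. 135. 221.]
```

Call:
drive_tool --motion '[[[-0.0016,0,0.11],[0,-0.009,0]],[[-0.0016,0,0.12],[0,-0.009,0]],[[-0.0016,0,0.12],[0,-0.009,0]],[[-0.0016,0,0.1],[0,-0.009,0]],[[-0.0016,0,0.05],[0,-0.009,0]],[[0,0,0],[0,0,0]],[[0,0,0],[0,0,0]]]'

```text
time: 27.92
position: [542.0, 133.8, 71.0]
eef_rot: [0.035, 0.999, 0.0, -0.0]
ft_force: [0.8, -0.0, -0.3]
opening: 33.1
gripper_force: 15.0
```

Call:
drive_tool --motion '[[[0,0,0],[0,0,0]],[[0,0,0],[0,0,0]],[[0,0,0],[0,0,0]],[[0,0,0],[0,0,0]],[[0,0,-0.1],[0,0,0]],[[0,0,-0.12],[0,0,0]],[[0,0,-0.12],[0,0,0]],[[0,0,-0.12],[0,0,0]],[[0,0,0],[0,0,0]],[[0,0,0],[0,0,0]]]' --grip 0.47

```text
time: 28.75
position: [544.1, 135.0, 213.7]
eef_rot: [0.034, 0.999, 0.001, 0.005]
ft_force: [-0.3, -0.4, -0.1]
opening: 41.6
gripper_force: 0.0
```

```bash
python3 - <<'E'
from h import *
im,d,C,X=jamsd('wrist',box=(485,565,0,165),lo=12,hi=75); cv2.imwrite('pics/w8.png',im)
im,d,C,X=jamsd('top',box=(380,640,-420,-70));
p,R=pose(); print(p.round(1),manip.get_state()['opening'])
a=plan(18,(566.8,-340.3,160),down(176-18*.95*.08*57.3),(p,R)); plan(9,(566.8,-340.3,70),down(68.5),a); 
Z=np.load('w1.npz')['X'].reshape(-1,3); 
for th in(68.5,):
    q=down(th).inv().apply(Z-[566.8,-340.3,0]); m=(Z[:,2]>60)&(Z[:,2]<250)&(abs(q[:,0])<60)&(abs(q[:,1])<140)
    print(np.c_[q[m][:,:2],Z[m][:,2]][::60].round().tolist())
E
```

```text
wrist c [537.5 113.8] z 45.0 wh [82.6 55.7] ang38 -5.3 bgr [ 57. 107. 146.] px [291. 207.] 4602
wrist c [532.6  32.4] z 35.2 wh [49. 38.] ang38 -86.3 bgr [ 49.  91. 148.] px [203. 205.] 1681
wrist c [564.4   1.1] z 46.8 wh [3.2 1.4] ang38 -32.9 bgr [69. 78. 87.] px [161. 251.] 91
top c [ 567.1 -339.6] z 41.5 wh [46.9 40.3] ang38 -20.6 bgr [136. 209. 236.] px [462. 198.] 301
[541.8 134.9 209.8] 41.618534647612265
18 x [-0.0662, -0.0687, 0.0092] [0.0014, 0.0005, 0.9517] mm/row 28.8 path lo [ 542. -340.  160.] hi [639. 135. 210.]
9 x [0.0, 0.0, 0.0333] [0.0, 0.0, 0.7057] mm/row 10.0 path lo [ 567. -340.   70.] hi [ 567. -340.  160.]
[[40.0, 140.0, 125.0], [35.0, 139.0, 103.0], [34.0, 138.0, 99.0], [59.0, 105.0, 112.0], [31.0, 138.0, 92.0], [28.0, 135.0, 118.0], [57.0, 101.0, 111.0], [32.0, 137.0, 61.0], [29.0, 136.0, 72.0], [27.0, 134.0, 83.0], [26.0, 134.0, 83.0], [25.0, 134.0, 80.0], [26.0, 132.0, 77.0], [25.0, 133.0, 65.0], [39.0, 110.0, 105.0], [41.0, 106.0, 110.0], [43.0, 102.0, 110.0], [46.0, 97.0, 109.0], [47.0, 94.0, 110.0], [48.0, 92.0, 108.0], [48.0, 92.0, 102.0], [11.0, 129.0
[... 168 characters left out ...]
96.0, 103.0], [26.0, 100.0, 105.0], [17.0, 108.0, 103.0], [2.0, 124.0, 101.0], [2.0, 124.0, 61.0], [-1.0, 122.0, 102.0], [-1.0, 123.0, 62.0], [-5.0, 122.0, 100.0], [-5.0, 122.0, 60.0], [-8.0, 121.0, 99.0], [-14.0, 124.0, 126.0], [-12.0, 121.0, 97.0], [-16.0, 123.0, 125.0], [-16.0, 121.0, 87.0], [-19.0, 121.0, 124.0], [-20.0, 121.0, 84.0], [-21.0, 119.0, 123.0], [-23.0, 119.0, 78.0], [-26.0, 119.0, 115.0], [-28.0, 120.0, 72.0], [-31.0, 120.0, 105.0], [-32.0, 119.0, 62.0], [-35.0, 120.0, 96.0], [-38.0, 123.0, 126.0], [-40.0, 121.0, 96.0], [-44.0, 124.0, 125.0], [-44.0, 120.0, 95.0], [-47.0, 123.0, 124.0], [-50.0, 122.0, 86.0], [-49.0, 121.0, 123.0], [-56.0, 124.0, 82.0], [-55.0, 123.0, 123.0]]
```

View pics/w8.png

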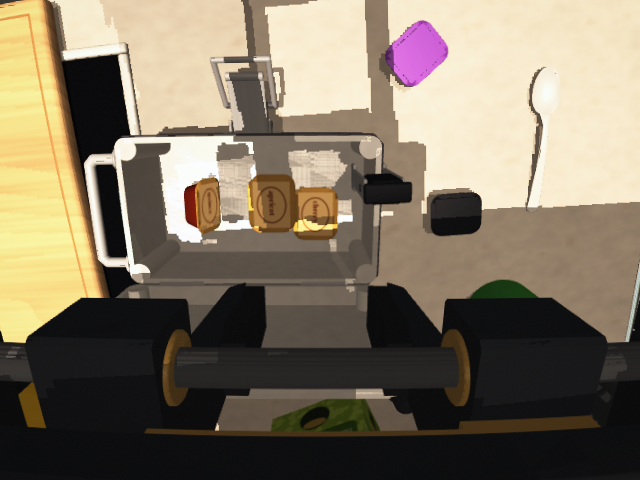

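```bash
python3 - <<'E'
from h import *
p,R=pose(); print(p.round(1))
a=plan(8,(530,-140,205),down(176),(p,R)); a=plan(11,(564.2,-346.7,150),down(176-11*.95*.08*57.3),a); plan(13,(564.2,-346.7,60),down(68.5),a); 
E
```

```text
[541.8 134.9 209.8]
8 x [-0.0029, -0.1146, 0.0019] [0.0015, 0.0026, 0.0037] mm/row 34.4 path lo [ 530. -140.  205.] hi [542. 135. 210.]
11 x [-0.0376, -0.0534, 0.0167] [0.0, 0.0, 0.9501] mm/row 20.2 path lo [ 530. -347.  150.] hi [ 572. -140.  205.]
13 x [0.0, 0.0, 0.0231] [0.0, 0.0, 1.0002] mm/row 6.9 path lo [ 564. -347.   60.] hi [ 564. -347.  150.]
```

Call:
drive_tool --motion '[[[-0.0029,-0.1146,0],[0,0,0]],[[-0.0029,-0.1146,0],[0,0,0]],[[-0.0029,-0.1146,0],[0,0,0]],[[-0.0029,-0.1146,0],[0,0,0]],[[-0.0029,-0.1146,0],[0,0,0]],[[-0.0029,-0.1146,0],[0,0,0]],[[-0.0029,-0.1146,0],[0,0,0]],[[-0.0029,-0.1146,0],[0,0,0]],[[-0.0376,-0.0534,0.0167],[0,0,0.95]],[[-0.0376,-0.0534,0.0167],[0,0,0.95]],[[-0.0376,-0.0534,0.0167],[0,0,0.95]],[[-0.0376,-0.0534,0.0167],[0,0,0.95]],[[-0.0376,-0.0534,0.0167],[0,0,0.95]],[[-0.0376,-0.0534,0.0167],[0,0,0.95]],[[-0.0376,-0.0534,0.0167],[0,0,0.95]],[[-0.0376,-0.0534,0.0167],[0,0,0.95]],[[-0.0376,-0.0534,0.0167],[0,0,0.95]],[[-0.0376,-0.0534,0.0167],[0,0,0.95]],[[-0.0376,-0.0534,0.0167],[0,0,0.95]],[[0,0,0],[0,0,0.95]]]' --grip 0.72

```text
time: 30.52
position: [562.8, -348.7, 150.7]
eef_rot: [0.473, 0.881, 0.001, -0.002]
ft_force: [-0.4, -0.4, -0.3]
opening: 63.6
gripper_force: 0.0
```

```bash
python3 - <<'E'
from h import *
manip.get_image('top')
im,d,C,X=jamsd('wrist',box=(380,640,-420,-70)); np.savez('w9.npz',im=im,X=X)
p,R=pose(); print(p.round(1))
x,y=564.4,-346.5
a=plan(12,(x,y,60),down(68.5)); plan(3,(x,y,27.5),None,a); Z=X.reshape(-1,3)
q=down(68.5).inv().apply(Z-[x,y,0]); m=(Z[:,2]>75)&(Z[:,2]<140)&(abs(q[:,0])<44)&(abs(q[:,1])<112); print(m.sum(),np.c_[q[m][:,:2],Z[m][:,2]][::40].round().tolist()[:20])
E
```

```text
wrist c [ 566.9 -340.5] z 43.2 wh [46.6 38.6] ang38 -22.7 bgr [ 60. 116. 166.] px [327. 231.] 3627
[ 563.7 -346.3  151.7]
12 x [-0.0001, 0.0002, 0.0255] [-0.0011, -0.0046, 1.0042] mm/row 7.6 path lo [ 564. -346.   60.] hi [ 564. -346.  152.]
3 x [0.0, 0.0, 0.0361] [0.0, 0.0, 0.0] mm/row 10.8 path lo [ 564. -346.   28.] hi [ 564. -346.   60.]
0 []
```

Call:
drive_tool --motion '[[[0,0,0.0255],[0,-0.005,1]],[[0,0,0.0255],[0,-0.005,1]],[[0,0,0.0255],[0,-0.005,1]],[[0,0,0.0255],[0,-0.005,1]],[[0,0,0.0255],[0,-0.005,1]],[[0,0,0.0255],[0,-0.005,1]],[[0,0,0.0255],[0,-0.005,1]],[[0,0,0.0255],[0,-0.005,1]],[[0,0,0.0255],[0,-0.005,1]],[[0,0,0.0255],[0,-0.005,1]],[[0,0,0.0255],[0,-0.005,1]],[[0,0,0.0255],[0,-0.005,1]],[[0,0,0.036],[0,0,0.1]],[[0,0,0.036],[0,0,0]],[[0,0,0.034],[0,0,0]],[[0,0,0],[0,0,0]],[[0,0,0],[0,0,0]]]'

```text
time: 32.03
position: [565.0, -346.0, 29.7]
eef_rot: [0.827, 0.563, -0.0, 0.001]
ft_force: [-0.6, -1.1, -0.5]
opening: 63.6
gripper_force: 0.0
```

Call:
drive_tool --motion '[[[0,0,0],[0,0,0]],[[0,0,0],[0,0,0]],[[0,0,0],[0,0,0]],[[0,0,0],[0,0,0]],[[0,0,0],[0,0,0]],[[0,0,0],[0,0,0]],[[0,0,0],[0,0,0]],[[0,0,-0.07],[0,0,0]],[[0,0,-0.13],[0,0,0]],[[0,0,-0.13],[0,0,0]],[[0,0,-0.05],[0,0,-0.95]],[[0,0,-0.05],[0,0,-0.95]],[[0,0,-0.05],[0,0,-0.95]],[[0,0,-0.05],[0,0,-0.95]],[[0,0,-0.05],[0,0,-0.95]],[[0,0,-0.03],[0,0,-0.95]],[[0,0,-0.03],[0,0,-0.95]],[[0,0,-0.03],[0,0,-0.95]],[[0,0,0],[0,0,-0.95]],[[0,0,0],[0,0,-0.95]]]' --grip 0.2

```text
time: 33.7
position: [565.3, -346.1, 232.8]
eef_rot: [0.558, 0.83, -0.001, 0.003]
ft_force: [-1.1, 0.4, -0.3]
opening: 32.9
gripper_force: 15.0
```

```bash
python3 - <<'E'
from h import *
manip.get_image('top')
p,R=pose();print(p.round(1),manip.get_state()['opening'])
x,y=b2w(-6,-36); 
a=plan(13,(530,-130,214),down(176),(p,R)); a=plan(5,(x,y,210),down(176),a); a=plan(5,(x,y,62),None,a)
E
```

```text
[ 565.1 -346.   232.3] 32.90224310852332
13 x [0.0435, 0.0399, 0.0046] [-0.0016, 0.0046, -1.0669] mm/row 17.8 path lo [ 530. -346.  214.] hi [ 581. -130.  232.]
5 x [0.0139, 0.119, 0.0027] [0.0, 0.0, 0.0] mm/row 35.9 path lo [ 522. -130.  210.] hi [530.  50. 214.]
5 x [0.0, 0.0, 0.0987] [0.0, 0.0, 0.0] mm/row 29.6 path lo [522.  50.  62.] hi [522.  50. 210.]
```

```bash
python3 - <<'E'
from h import *
p,R=pose()
x,y=b2w(10,14); 
a=plan(14,(535,-110,214),down(176),(p,R)); a=plan(6,(x,y,210),down(176),a); a=plan(5,(x,y,63.5),None,a)
E
```

```text
14 x [0.0424, 0.0419, 0.0042] [-0.0015, 0.0043, -0.9907] mm/row 17.9 path lo [ 535. -346.  214.] hi [ 585. -110.  232.]
6 x [0.0047, 0.1157, 0.0022] [0.0, 0.0, 0.0] mm/row 34.7 path lo [ 535. -110.  210.] hi [541.  98. 214.]
5 x [-0.0, -0.0, 0.0977] [0.0, 0.0, 0.0] mm/row 29.3 path lo [541.  98.  64.] hi [541.  98. 210.]
```

Call:
drive_tool --motion '[[[0.0424,0.0419,0.002],[-0.002,0.004,-0.991]],[[0.0424,0.0419,0.002],[-0.002,0.004,-0.991]],[[0.0424,0.0419,0.002],[-0.002,0.004,-0.991]],[[0.0424,0.0419,0.002],[-0.002,0.004,-0.991]],[[0.0424,0.0419,0.002],[-0.002,0.004,-0.991]],[[0.0424,0.0419,0.002],[-0.002,0.004,-0.991]],[[0.0424,0.0419,0.002],[-0.002,0.004,-0.991]],[[0.0424,0.0419,0.002],[-0.002,0.004,-0.991]],[[0.0424,0.0419,0.002],[-0.002,0.004,-0.991]],[[0.0424,0.0419,0.002],[-0.002,0.004,-0.991]],[[0.0424,0.0419,0.002],[-0.002,0.004,-0.991]],[[0.0424,0.0419,0.002],[-0.002,0.004,-0.991]],[[0.0424,0.0419,0.002],[-0.002,0.004,-0.991]],[[0.0424,0.0419,0.002],[-0.002,0.004,-0.991]],[[0.0047,0.1157,0],[0,0,0]],[[0.0047,0.1157,0],[0,0,0]],[[0.0047,0.1157,0],[0,0,0]],[[0.0047,0.1157,0],[0,0,0]],[[0.0047,0.1157,0],[0,0,0]],[[0.0047,0.1157,0],[0,0,0]]]'

```text
time: 35.42
position: [544.2, 100.1, 223.3]
eef_rot: [0.04, 0.999, 0.0, 0.0]
ft_force: [0.3, 0.1, 0.1]
opening: 33.2
gripper_force: 15.0
```

```bash
python3 - <<'E'
from h import *
manip.get_image('top');manip.get_image('top')
p,R=pose();print(p.round(1),manip.get_state()['opening'])
x,y=b2w(10,14); a=plan(6,(x,y,63.5),down(176))
E
```

```text
[544.  102.9 223.2] 32.72772441074123
6 x [0.0014, -0.0028, 0.0887] [0.0045, -0.0, -0.0093] mm/row 26.6 path lo [541.  98.  63.] hi [544. 103. 223.]
```

Call:
drive_tool --motion '[[[0.0014,-0.0028,0.11],[0.005,0,-0.01]],[[0.0014,-0.0028,0.12],[0.005,0,-0.01]],[[0.0014,-0.0028,0.12],[0.005,0,-0.01]],[[0.0014,-0.0028,0.1],[0.005,0,-0.01]],[[0.0014,-0.0028,0.05],[0.005,0,-0.01]],[[0.0014,-0.0028,0.032],[0.005,0,-0.01]],[[0,0,0],[0,0,0]],[[0,0,0],[0,0,0]]]'

```text
time: 36.18
position: [542.0, 93.1, 64.1]
eef_rot: [0.037, 0.999, -0.001, 0.0]
ft_force: [0.2, -0.4, -0.6]
opening: 32.9
gripper_force: 15.0
```

Call:
drive_tool --motion '[[[0,0,0],[0,0,0]],[[0,0,0],[0,0,0]],[[0,0,0],[0,0,0]],[[0,0,0],[0,0,0]],[[0,0,-0.08],[0,0,0]],[[0,0,-0.12],[0,0,0]],[[0,0,-0.12],[0,0,0]],[[0,0,-0.12],[0,0,0]],[[0,0,-0.06],[0,0,0]],[[0,0,0],[0,0,0]],[[0,0,0],[0,0,0]]]' --grip 0.6

```text
time: 37.1
position: [542.5, 93.9, 215.2]
eef_rot: [0.036, 0.999, -0.001, 0.002]
ft_force: [-0.7, 0.4, 0.1]
opening: 53.0
gripper_force: 0.0
```

```bash
python3 - <<'E'
from h import *
p0=pose(); print(p0[0].round(1))
im,d,C,X=jamsd('wrist',box=(485,565,0,165),lo=12,hi=90); cv2.imwrite('pics/w10.png',im); np.savez('w10.npz',im=im,X=X)
im,d,C,X=jamsd('top',box=(380,640,-420,-70)); np.savez('t10.npz',im=im,X=X)
print(pose()[0].round(1))
for f in('t10','w10'):
    X=np.load(f+'.npz')['X']; p=boxfit(X,(530,85,-.07))
    c,s=np.cos(p[2]),np.sin(p[2]); q=(X[...,:2]-p[:2])@np.array([[c,-s],[s,c]])
    m=(X[...,2]>117)&(X[...,2]<135)&(np.abs(q[...,1]-93)<35)&(np.abs(q[...,0])<45)
    if m.sum()>20: print(m.sum(),cv2.minAreaRect(np.float32(q[m])),np.median(X[m][:,2]), cv2.minAreaRect(np.float32(X[m][:,:2])))
    m=(X[...,2]>68)&(X[...,2]<82)&(q[...,1]<-112)&(q[...,1]>-126)&(abs(q[...,0])<25); print('bar',m.sum(),np.percentile(q[m],[5,50,95],axis=0).round(1).tolist(),np.percentile(X[m][:,2],[50,90]))
E
```

```text
[542.5  93.9 215.2]
wrist c [536.5 115.1] z 61.3 wh [90.6 53.9] ang38 -10.4 bgr [ 59. 114. 158.] px [335. 209.] 5430
wrist c [532.9  33.1] z 36.5 wh [31.  56.5] ang38 82.8 bgr [ 34.  63. 103.] px [251. 204.] 1505
wrist c [564.3   0.9] z 51.8 wh [2.7 1.2] ang38 -33.0 bgr [73. 83. 92.] px [209. 253.] 85
[540.8  93.9 212.4]
box [ 5.27992e+02  5.67570e+01 -1.70000e-01] 9 1.79Traceback (most recent call last):
  File "<stdin>", line 11, in <module>
    return _quantile_unchecked(
        a, q, axis, out, overwrite_input, method, keepdims, weights)
    return _ureduce(a,
                    func=_quantile_ureduce_func,
    ...<5 lines>...
                    overwrite_input=overwrite_input,
                    method=method)
    r = func(a, **kwargs)
    result = _quantile(arr,
                       quantiles=q,
    ...<2 lines>...
                       out=out,
                       weights=wgt)
    slices_having_nans = np.isnan(arr[-1, ...])
                                  ~~~^^^^^^^^^
IndexError: index -1 is out of bounds for axis 0 with size 0
```

View pics/w10.png

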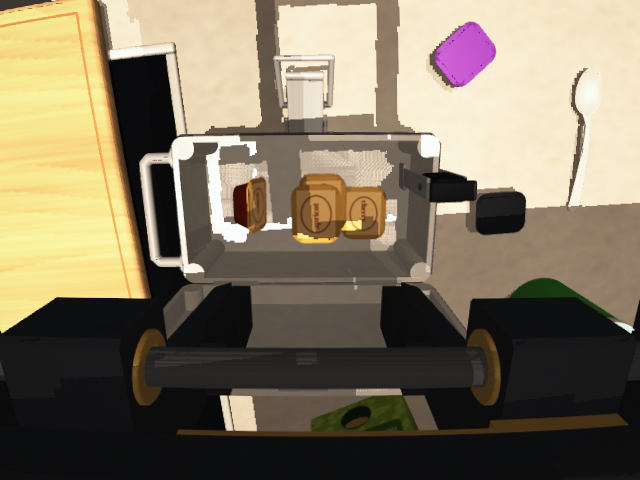

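```bash
python3 - <<'E'
from h import *
X=np.load('w10.npz')['X']; p=boxfit(X,(530,85,-.07))
c,s=np.cos(p[2]),np.sin(p[2]); q=(X[...,:2]-p[:2])@np.array([[c,-s],[s,c]])
m=(X[...,2]>115)&(X[...,2]<135)&(np.abs(q[...,1]-93)<35)&(np.abs(q[...,0])<45)
print(m.sum(),cv2.minAreaRect(np.float32(q[m])),np.median(X[m][:,2]), cv2.minAreaRect(np.float32(X[m][:,:2])))
m=(X[...,2]>66)&(X[...,2]<84)&(q[...,1]<-110)&(q[...,1]>-128)&(abs(q[...,0])<25); print('bar',m.sum(),np.percentile(q[m],[5,50,95],axis=0).round(1).tolist(),np.percentile(X[m][:,2],[50,90]))
for y in range(70,112,4):
    mm=(np.abs(q[...,1]-y)<2)&(np.abs(q[...,0]+22)<20)&(X[...,2]>83)&(X[...,2]<135); 
    if mm.sum()>3: print(y,mm.sum(),np.percentile(q[mm][:,0],[5,95]).round(1),np.percentile(X[mm][:,2],[5,50,95]).round(1))
find('wrist','tongs_grip',cam('wrist')); find('top','tongs_grip',cam('top')); find('side','tongs_grip',cam('side'))
for n in('wrist',):
    r=manip.silhouettes(n,'tongs')
    print([(x['score'],x['mask'].sum()) for x in r[:2]])
E
```

```text
box [ 5.29384e+02  8.62920e+01 -6.80000e-02] 6423 1.63
1109 ((-20.509185791015625, 92.5367431640625), (16.08904457092285, 30.338083267211914), 1.12677800655365) 122.72731932302906 ((515.1840209960938, 180.00424194335938), (30.338096618652344, 16.08906364440918), 87.24617767333984)
bar 738 [[-22.3, -121.7], [-0.7, -117.4], [22.3, -115.0]] [77.2832311  78.53914739]
78 277 [-26.5 -14.2] [ 84.9 102.2 123.4]
82 276 [-27.5 -13.6] [ 91.9 117.4 124. ]
86 199 [-28.2 -14.5] [ 94.7 122.4 123.8]
90 186 [-28.4 -14.5] [ 95.8 122.4 124. ]
94 192 [-28.6 -14.4] [ 95.  122.3 123.9]
98 200 [-28.8 -14.9] [ 92.7 122.3 123.8]
102 150 [-28.2 -15.2] [107.  122.6 124. ]
106 118 [-28.3 -15.6] [ 95.1 122.5 123.7]
wrist tongs_grip 0.71 [512.7 177.2 114.9] [446. 190.]
side tongs_grip 0.79 [510.5 183.6 100.2] [232. 274.]
[(0.85, np.int64(2038))]
```

```bash
sed -i 's/^BOX=.*;BY=.*/BOX=np.array([529.8,85.5]);BY=-.069/' h.py; python3 - <<'E'
from h import *
p,R=pose();print(p.round(1))
a=plan(5,(515.2,180,195),down(176.1),(p,R)); a=plan(6,(515.2,180,94),None,a)
E
```

```text
[540.9  93.8 212.1]
5 x [0.0211, 0.0561, 0.0114] [-0.0049, -0.0066, -0.0121] mm/row 18.3 path lo [515.  94. 195.] hi [541. 180. 212.]
6 x [-0.0, 0.0, 0.0561] [0.0, 0.0, 0.0] mm/row 16.8 path lo [515. 180.  94.] hi [515. 180. 195.]
```

Call:
drive_tool --motion '[[[0.0211,0.0561,0.0114],[-0.005,-0.007,-0.012]],[[0.0211,0.0561,0.0114],[-0.005,-0.007,-0.012]],[[0.0211,0.0561,0.0114],[-0.005,-0.007,-0.012]],[[0.0211,0.0561,0.0114],[-0.005,-0.007,-0.012]],[[0.0211,0.0561,0.0114],[-0.005,-0.007,-0.012]],[[0,0,0],[0,0,0]],[[0,0,0],[0,0,0]],[[0,0,0],[0,0,0]],[[0,0,0.055],[0,0,0]],[[0,0,0.055],[0,0,0]],[[0,0,0.055],[0,0,0]],[[0,0,0.055],[0,0,0]],[[0,0,0.055],[0,0,0]],[[0,0,0.04],[0,0,0]],[[0,0,0.02],[0,0,0]],[[0,0,0],[0,0,0]],[[0,0,0],[0,0,0]]]'

```text
time: 38.82
position: [516.7, 179.7, 96.2]
eef_rot: [0.034, 0.999, -0.0, 0.002]
ft_force: [-0.6, 0.7, 0.4]
opening: 52.9
gripper_force: 0.0
```

Call:
drive_tool --motion '[[[0,0,0],[0,0,0]],[[0,0,0],[0,0,0]],[[0,0,0],[0,0,0]],[[0,0,0],[0,0,0]],[[0,0,0],[0,0,0]],[[0,0,0],[0,0,0]],[[0,0,0],[0,0,0]],[[0,0,0],[0,0,0]]]' --grip 0.1 --newtons 30

```text
time: 39.48
position: [516.8, 180.2, 96.5]
eef_rot: [0.034, 0.999, 0.0, 0.002]
ft_force: [-0.4, 1.4, 4.3]
opening: 27.3
gripper_force: 28.7
```

```bash
python3 - <<'E'
from h import *
manip.get_image('top')
p,R=pose();s=manip.get_state();print(p.round(1),s['opening'],s['gripper_force'],s['ft_force'].round(1))
x,y=521.5,-32.7; print(b2w(0,-119))
a=plan(7,(x,y,p[2]+110),down(176.05),(p+[0,0,110],R)); 
E
```

```text
[516.9 180.2  96.6] 27.152645883861787 28.667404716834426 [-0.4 -0.2  4.5]
[521.59551388 -33.21683287]
7 x [-0.0091, -0.101, -0.0] [0.001, 0.0073, 0.0017] mm/row 30.4 path lo [517. -33. 207.] hi [522. 180. 207.]
```

Call:
drive_tool --motion '[[[0,0,-0.03],[0,0,0]],[[0,0,-0.05],[0,0,0]],[[0,0,-0.07],[0,0,0]],[[0,0,-0.07],[0,0,0]],[[0,0,-0.07],[0,0,0]],[[0,0,-0.077],[0,0,0]],[[0,0,0],[0,0,0]],[[-0.008,-0.0886,0],[0,0.007,0]],[[-0.008,-0.0886,0],[0,0.007,0]],[[-0.008,-0.0886,0],[0,0.007,0]],[[-0.008,-0.0886,0],[0,0.007,0]],[[-0.008,-0.0886,0],[0,0.007,0]],[[-0.008,-0.0886,0],[0,0.007,0]],[[-0.008,-0.0886,0],[0,0.007,0]],[[-0.008,-0.0886,0],[0,0.007,0]],[[0,0,0],[0,0,0]],[[0,0,0],[0,0,0]],[[0,0,0],[0,0,0]]]'

```text
time: 41.03
position: [520.2, -33.0, 205.2]
eef_rot: [0.034, 0.999, 0.0, -0.002]
ft_force: [-0.8, 0.4, -1.0]
opening: 27.4
gripper_force: 28.9
```

```bash
python3 - <<'E'
from h import *
s=manip.get_state();print(s['position'].round(1),s['opening'],s['gripper_force'],s['ft_force'].round(1))
im,d,C,X=jamsd('wrist'); cv2.imwrite('pics/w11.png',im); np.savez('w11.npz',im=im,X=X)
p,R=pose(); print(p.round(1),R.as_matrix()[2].round(4))
m=(X[...,2]>66)&(X[...,2]<84)&(X[...,1]<0)&(X[...,1]>-60)&(X[...,0]>480)&(X[...,0]<570)
Q=X[m]
for x in range(480,570,8):
    k=abs(Q[:,0]-x)<4
    if k.sum()>5: print(x,k.sum(),np.percentile(Q[k][:,1],[5,50,95]).round(1),np.median(Q[k][:,2]).round(1))
q=R.inv().apply(X.reshape(-1,3)-p); k=(abs(q[:,0])<40)&(abs(q[:,1])<60)&(q[:,2]>-40)&(q[:,2]<90)
print(np.c_[q[k]][::max(1,k.sum()//25)].round().tolist())
E
```

```text
[520.2 -33.  205.2] 27.412344477908746 28.873110213316977 [-0.8  0.4 -1. ]
[520.3 -32.6 205.4] [ 2.7e-03  7.0e-04 -1.0e+00]
480 273 [-30.4 -15.7  -1.8] 77.9
488 319 [-33.7 -18.6  -3.2] 77.8
496 214 [-34.6 -28.5  -3.8] 78.1
504 223 [-35.1 -28.6  -4.2] 78.2
512 215 [-35.6 -29.4  -4.8] 78.3
520 201 [-36.5 -30.2  -5.7] 78.1
528 201 [-36.6 -30.5  -5.6] 78.2
536 197 [-36.9 -30.5  -6.4] 78.3
544 186 [-37.4 -31.5  -7.2] 78.1
552 123 [-37.3 -11.4  -7.3] 79.9
560 122 [-12.   -7.1  -0.9] 79.8
[[13.0, 11.0, 76.0], [6.0, -12.0, 38.0], [10.0, -3.0, 9.0], [9.0, -10.0, 2.0], [10.0, 23.0, -4.0], [11.0, -25.0, -9.0], [10.0, -26.0, -11.0], [11.0, 23.0, -14.0], [9.0, 13.0, -13.0], [10.0, -1.0, -18.0], [9.0, -18.0, -18.0], [9.0, 18.0, -20.0], [8.0, -7.0, -21.0], [10.0, 23.0, -27.0], [8.0, -8.0, -24.0], [9.0, 18.0, -28.0], [9.0, -21.0, -30.0], [7.0, -1.0, -27.0], [9.0, 17.0, -33.0], [10.0, -28.0, -38.0], [4.0, -12.0, -26.0], [6.0, 14.0, -33.0], [8.0, 14.0, -39.0], [-0.0, -8.0, -27.0], [-2.0, -14.0, -26.0], [-3.0, 12.0, -27.0]]
```

View pics/w11.png

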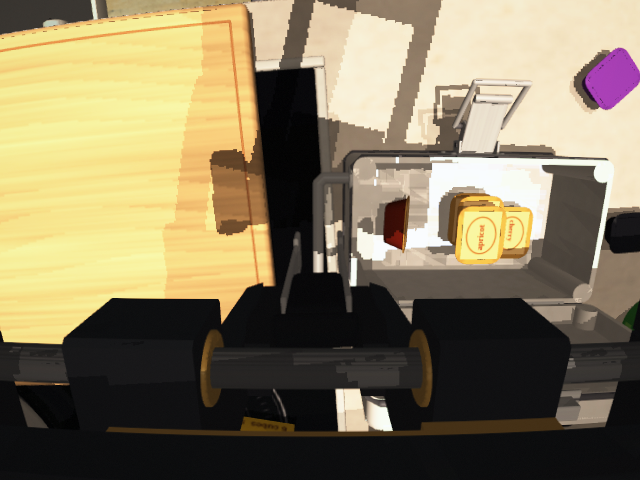

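Call:
drive_tool --motion '[[[0,0,0.04],[0,0,0]],[[0,0,0.06],[0,0,0]],[[0,0,0.06],[0,0,0]],[[0,0,0.06],[0,0,0]],[[0,0,0.05],[0,0,0]],[[0,0,0.04],[0,0,0]],[[0,0,0.03],[0,0,0]],[[0,0,0.02],[0,0,0]],[[0,0,0.01],[0,0,0]],[[0,0,0],[0,0,0]],[[0,0,0],[0,0,0]]]'

```text
time: 42.0
position: [521.1, -33.5, 95.6]
eef_rot: [0.034, 0.999, -0.0, -0.0]
ft_force: [-0.6, 0.4, -0.1]
opening: 27.3
gripper_force: 28.9
```

Call:
drive_tool --motion '[[[0,0,0.005],[0,0,0]],[[0,0,0.004],[0,0,0]],[[0,0,0],[0,0,0]],[[0,0,0],[0,0,0]]]'

```text
time: 42.33
position: [521.4, -33.6, 93.4]
eef_rot: [0.034, 0.999, -0.0, 0.0]
ft_force: [-0.4, 0.2, 4.4]
opening: 27.4
gripper_force: 28.6
```

Call:
drive_tool --motion '[[[0,0,0],[0,0,0]],[[0,0,0],[0,0,0]],[[0,0,0],[0,0,0]],[[0,0,0],[0,0,0]],[[0,0,-0.05],[0,0,0]],[[0,0,-0.08],[0,0,0]],[[0,0,-0.12],[0,0,0]],[[0,0,-0.12],[0,0,0]],[[0,0,-0.12],[0,0,0]],[[0,0,0],[0,0,0]],[[0,0,0],[0,0,0]]]' --grip 0.5

```text
time: 43.25
position: [522.2, -33.8, 241.8]
eef_rot: [0.034, 0.999, -0.001, 0.002]
ft_force: [-0.2, 0.1, -0.4]
opening: 44.2
gripper_force: 0.0
```

```bash
python3 - <<'E'
from h import *
im,d,C,X=jamsd('wrist',box=(380,760,-430,-80)); cv2.imwrite('pics/w12.png',im); np.savez('w12.npz',im=im,X=X)
p,R=pose(); print(p.round(1),R.as_matrix()[2].round(4))
m=(X[...,2]>112)&(X[...,2]<130)&(abs(X[...,0]-521)<35)&(abs(X[...,1]+33)<35)
if m.sum()>20: print('tongs top',m.sum(),cv2.minAreaRect(np.float32(X[m][:,:2])),np.median(X[m][:,2]))
m=(X[...,2]>83)&(X[...,2]<130)&(abs(X[...,0]-521)<35)&(abs(X[...,1]+33)<35);print(m.sum(),np.percentile(X[m],[2,50,98],axis=0).round(1).tolist())
# lid from top
im,d=manip.get_image('top');C=cam('top');np.savez('t12.npz',im=im,d=d)
for t in('lid_edge','catch_seat','lever_tip','loop_bar','tongs_grip'): find('top',t,C,.3)
C=cam('side');manip.get_image('side')
for t in('lid_edge','catch_seat','lever_tip','loop_bar','tongs_grip'): find('side',t,C,.3)
E
```

```text
wrist c [ 700.6 -364.7] z 48.0 wh [36.7  5.6] ang38 -50.4 bgr [53. 61. 67.] px [ 24. 393.] 280
wrist c [ 734.1 -116.8] z 45.8 wh [76.7  4.6] ang38 -15.4 bgr [12. 47. 89.] px [253. 414.] 1017
[521.  -33.5 239.7] [ 2.e-04 -1.e-04 -1.e+00]
tongs top 853 ((519.06201171875, -36.87009048461914), (30.02759552001953, 16.261011123657227), 88.27896118164062) 119.36384501075202
1139 [[510.8, -50.6, 86.4], [515.5, -35.9, 118.8], [525.0, -22.3, 121.3]]
top lid_edge 0.61 [598.9 105.2 124.6] [269. 237.]
top lid_edge 0.32 [572.2 100.2  59.5] [278. 257.]
top catch_seat 0.59 [600.9 106.8 118.6] [268. 237.]
top lever_tip 0.66 [452.5  88.5  67.8] [301. 307.]
top loop_bar 0.58 [433.3  93.5  86.9] [302. 315.]
side lid_edge 0.59 [597.1 105.5 138.3] [248. 234.]
side catch_seat 0.69 [598.4 106.4 136.7] [248. 235.]
```

```bash
python3 - <<'E'
from h import *
Z=np.load('t12.npz');d=Z['d'];C=cam('top');v,u=np.mgrid[:480,:640]
X=deproj(C,np.c_[u.ravel(),v.ravel()],d.ravel()); X=X[d.ravel()>0]
c,s=np.cos(BY),np.sin(BY); q=(X[:,:2]-BOX)@np.array([[c,-s],[s,c]])
b=(q[:,0]>78)&(q[:,0]<200)&(abs(q[:,1])<110)
for lo,hi in((60,100),(100,160),(160,230),(230,400)):
    m=b&(X[:,2]>lo)&(X[:,2]<hi); print(lo,hi,m.sum(),np.percentile(q[m],[0,5],axis=0).round().tolist() if m.sum() else '')
p=pose()[0]
x,y=b2w(102,0); a=plan(7,(x,y,240),down(176.05)); a=plan(4,(x,y,170),None,a)
H=b2w(55,0); 
pts=[(102,170),(84,170),(59.4,174.4),(34.1,171.8),(10,162.2),(-10.7,146.2),(-26.1,124.8),(-35,104),(-36,99)]
for (x0,z0),(x1,z1) in zip(pts,pts[1:]): print('tool x,z share total',round(-(x1-x0)/300,4),round(-(z1-z0)/300,4))
E
```

```text
60 100 0 
100 160 0 
160 230 0 
230 400 0 
7 x [-0.049, 0.0568, -0.0004] [0.0004, -0.003, 0.0017] mm/row 22.5 path lo [521. -33. 239.] hi [632.  78. 240.]
4 x [-0.0, -0.0, 0.0583] [0.0, 0.0, 0.0] mm/row 17.5 path lo [632.  78. 170.] hi [632.  78. 240.]
tool x,z share total 0.06 0.0
tool x,z share total 0.082 -0.0147
tool x,z share total 0.0843 0.0087
tool x,z share total 0.0803 0.032
tool x,z share total 0.069 0.0533
tool x,z share total 0.0513 0.0713
tool x,z share total 0.0297 0.0693
tool x,z share total 0.0033 0.0167
```

Call:
drive_tool --motion '[[[-0.049,0.0568,0],[0,0,0]],[[-0.049,0.0568,0],[0,0,0]],[[-0.049,0.0568,0],[0,0,0]],[[-0.049,0.0568,0],[0,0,0]],[[-0.049,0.0568,0],[0,0,0]],[[-0.049,0.0568,0],[0,0,0]],[[-0.049,0.0568,0],[0,0,0]],[[0,0,0],[0,0,0]],[[0,0,0],[0,0,0]],[[0,0,0.058],[0,0,0]],[[0,0,0.058],[0,0,0]],[[0,0,0.058],[0,0,0]],[[0,0,0.058],[0,0,0]],[[0,0,0],[0,0,0]],[[0,0,0],[0,0,0]]]' --grip 0 --newtons 20

```text
time: 45.15
position: [630.3, 77.8, 168.9]
eef_rot: [0.034, 0.999, 0.0, -0.002]
ft_force: [0.6, 0.2, 0.7]
opening: 0.3
gripper_force: 0.0
```

Call:
drive_tool --motion '[[[0.02,0,0],[0,0,0]],[[0.02,0,0],[0,0,0]],[[0.02,0,0],[0,0,0]],[[0.027,0,-0.005],[0,0,0]],[[0.027,0,-0.005],[0,0,0]],[[0.028,0,-0.005],[0,0,0]],[[0.028,0,0.002],[0,0,0]],[[0.028,0,0.003],[0,0,0]],[[0.028,0,0.004],[0,0,0]],[[0.027,0,0.01],[0,0,0]],[[0.027,0,0.011],[0,0,0]],[[0.026,0,0.011],[0,0,0]],[[0,0,0],[0,0,0]]]'

```text
time: 46.23
position: [537.5, 85.1, 160.8]
eef_rot: [0.034, 0.999, 0.0, -0.002]
ft_force: [0.6, 0.3, 0.1]
opening: 0.4
gripper_force: 0.1
```

Call:
drive_tool --motion '[[[0.023,0,0.017],[0,0,0]],[[0.023,0,0.018],[0,0,0]],[[0.023,0,0.018],[0,0,0]],[[0.017,0,0.023],[0,0,0]],[[0.017,0,0.024],[0,0,0]],[[0.017,0,0.024],[0,0,0]],[[0.01,0,0.023],[0,0,0]],[[0.01,0,0.023],[0,0,0]],[[0.01,0,0.02],[0,0,0]],[[0,0,0],[0,0,0]],[[0,0,0],[0,0,0]]]'

```text
time: 47.15
position: [494.1, 87.9, 104.3]
eef_rot: [0.034, 0.999, 0.0, -0.002]
ft_force: [-0.2, -1.0, 0.5]
opening: 0.8
gripper_force: 0.0
```

```bash
python3 - <<'E'
from h import *
p0=pose()
im,d=manip.get_image('top');C=cam('top'); v,u=np.mgrid[:480,:640]
X=deproj(C,np.c_[u.ravel(),v.ravel()],d.ravel()).reshape(480,640,3); np.savez('t13.npz',im=im,X=X); cv2.imwrite('pics/t13.png',im)
c,s=np.cos(BY),np.sin(BY); q=(X[...,:2]-BOX)@np.array([[c,-s],[s,c]])
for x in range(-60,80,10):
    for y0 in (-70,70):
        m=(abs(q[...,0]-x)<5)&(abs(q[...,1]-y0)<15)&(X[...,2]<220)
        if m.sum()>2: print(x,y0,m.sum(),np.median(X[...,2][m]).round(1),end=' | ')
    print()
s=manip.get_state();print(s['position'].round(1),s['ft_force'].round(1))
E
```

```text
-60 -70 49 184.0 | -60 70 13 209.2 | 
-50 -70 72 101.7 | -50 70 14 210.8 | 
-40 70 14 210.7 | 
-30 -70 7 101.4 | -30 70 17 210.8 | 
-20 -70 35 102.6 | -20 70 17 210.3 | 
-10 -70 36 102.4 | -10 70 18 209.5 | 
0 -70 21 102.1 | 0 70 10 210.3 | 







[494.6  87.9 104.7] [ 0.8  0.1 -0.2]
```

Call:
drive_tool --motion '[[[0,0,0.008],[0,0,0]],[[0,0,0.006],[0,0,0]],[[0,0,0.005],[0,0,0]],[[0,0,0],[0,0,0]]]'

```text
time: 47.53
position: [495.0, 87.9, 100.3]
eef_rot: [0.034, 0.999, 0.0, -0.001]
ft_force: [-4.6, -0.7, 10.7]
opening: 0.8
gripper_force: 5.0
```

Call:
drive_tool --motion '[[[0,0,-0.05],[0,0,0]],[[0,0,-0.1],[0,0,0]],[[0,0,-0.1],[0,0,0]],[[0.08,0,0],[0,0,0]],[[0.1,0,0],[0,0,0]],[[0.1,0,0],[0,0,0]],[[0.057,0,0],[0,0,0]],[[0,0,0],[0,0,0]],[[0,0,0],[0,0,0]],[[0,0,0],[0,0,0]]]'

```text
time: 48.37
position: [395.4, 94.6, 175.0]
eef_rot: [0.034, 0.999, 0.0, 0.0]
ft_force: [0.3, 0.2, -0.9]
opening: 0.1
gripper_force: 0.0
```

```bash
python3 - <<'E'
from h import *
p=pose(); print(p[0].round(1))
im,d=manip.get_image('wrist');C=cam('wrist',p); v,u=np.mgrid[:480,:640]; cv2.imwrite('pics/w14.png',im)
X=deproj(C,np.c_[u.ravel(),v.ravel()],d.ravel()).reshape(480,640,3); np.savez('w14.npz',im=im,X=X)
for t in('lever_tip','loop_bar','catch_seat','lid_edge'): find('wrist',t,C,.3)
c,s=np.cos(BY),np.sin(BY); q=(X[...,:2]-BOX)@np.array([[c,-s],[s,c]])
# profile in front of the box
for y0,w in((0,6),(17,4),(-17,4)):
    print('y',y0)
    for x in range(-116,-46,5):
        m=(abs(q[...,0]-x)<2.5)&(abs(q[...,1]-y0)<w)&(X[...,2]<150)
        if m.sum()>2: print(x,m.sum(),np.percentile(X[...,2][m],[5,50,95]).round(1),end=' | ')
    print()
m=(X[...,2]>80)&(X[...,2]<100)&(q[...,0]<-70)&(q[...,0]>-125)&(abs(q[...,1])<35); print('loopbar',m.sum(),np.percentile(np.c_[q[m],X[m][:,2]],[3,50,97],axis=0).round(1).tolist())
E
```

```text
[395.4  94.6 175. ]
wrist lever_tip 0.41 [448.8  87.   69.4] [312. 312.]
wrist catch_seat 0.85 [507.6  87.1 102.5] [318. 412.]
wrist lid_edge 0.87 [511.7  87.1  99.4] [318. 414.]
y 0
-116 78 [-0.4  0.9  1.9] | -111 81 [-0.1  0.9  2.1] | -106 84 [-0.3  1.1 91.5] | -101 85 [-0.   0.8 92. ] | -96 86 [-0.4  1.1 80.5] | -91 79 [-0.1  0.9 10. ] | -86 82 [-0.1  1.  72.1] | -81 84 [-0.   1.  69.3] | -76 87 [-0.2  0.5 66.3] | -71 18 [-0.   1.9 64.4] | -66 22 [ 3.1 62.9 88.7] | -61 9 [57.7 58.4 60.1] | -56 20 [56.6 62.4 64.2] | 
y 17
-116 53 [-0.5  0.9  1.9] | -111 54 [-0.2  0.9  1.9] | -106 48 [-0.2  1.   1.9] | -101 52 [0.3 0.9 1.9] | -96 46 [0.  0.7 1.9] | -91 52 [-0.2  0.8  1.7] | -86 47 [-0.3  0.6  2. ] | -81 51 [-0.5  0.9  1.8] | -76 30 [-0.2  0.6  1.7] | -71 4 [0.5 0.9 1.5] | 
y -17
-116 54 [-0.4  0.6  2. ] | -111 58 [-0.2  0.8  2.1] | -106 53 [-0.3  0.9  2.2] | -101 55 [-0.1  1.   2.3] | -96 47 [-0.4  1.   2. ] | -91 50 [-0.3  0.8  2.2] | -86 48 [-0.3  1.   2.4] | -81 50 [-0.1  0.9  2.2] | -76 39 [-0.2  0.7  2.1] | -71 5 [-0.1  1.   1.5] | 
loopbar 21 [[-104.7, -1.8, 80.3], [-102.3, -1.7, 91.5], [-93.1, -1.1, 93.1]]
```

View pics/w14.png

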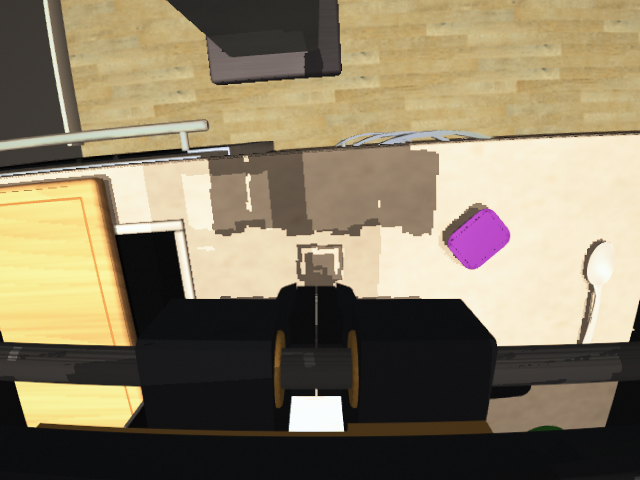

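Call:
drive_tool --motion '[[[0,0,0.06],[0,0,0]],[[0,0,0.08],[0,0,0]],[[0,0,0.08],[0,0,0]],[[0,0,0.05],[0,0,0]],[[0,0,0.03],[0,0,0]],[[0,0,0],[0,0,0]],[[0,0,0],[0,0,0]],[[0,0,0],[0,0,0]]]'

```text
time: 49.28
position: [395.0, 94.7, 85.4]
eef_rot: [0.034, 0.999, 0.0, 0.0]
ft_force: [-0.5, 0.6, -0.4]
opening: 0.2
gripper_force: 0.0
```

Call:
drive_tool --motion '[[[-0.018,0,0],[0,0,0]],[[-0.018,0,0],[0,0,0]],[[-0.018,0,0],[0,0,0]],[[-0.018,0,0],[0,0,0]],[[-0.018,0,0],[0,0,0]],[[-0.018,0,0],[0,0,0]],[[-0.018,0,0],[0,0,0]],[[-0.018,0,0],[0,0,0]],[[-0.018,0,0],[0,0,0]],[[-0.018,0,0],[0,0,0]],[[0,0,0],[0,0,0]],[[0,0,0],[0,0,0]],[[0,0,0],[0,0,0]]]'

```text
time: 50.37
position: [447.6, 91.1, 84.2]
eef_rot: [0.034, 0.999, 0.0, -0.001]
ft_force: [-0.1, -0.1, 0.1]
opening: 0.4
gripper_force: 0.0
```

```bash
cat >> h.py <<'E'
def latch(tag):
    p=pose(); print(p[0].round(1)); out={}
    for n in('top','side'):
        im,d=manip.get_image(n); C=cam(n); v,u=np.mgrid[:480,:640]
        X=deproj(C,np.c_[u.ravel(),v.ravel()],d.ravel()).reshape(480,640,3); np.savez(f'{n}_{tag}.npz',im=im,X=X); cv2.imwrite(f'pics/{n}_{tag}.png',im)
        for t in('lever_tip','loop_bar'): find(n,t,C,.3)
        c,s=np.cos(BY),np.sin(BY); q=(X[...,:2]-BOX)@np.array([[c,-s],[s,c]])
        for x in range(-110,-44,5):
            m=(abs(q[...,0]-x)<2.5)&(abs(q[...,1])<16)&(X[...,2]<125)
            if m.sum()>2: print(x,m.sum(),np.percentile(X[...,2][m],[5,50,95]).round(0),end=' | ')
        print()
E
python3 -c "
from h import *
latch('a'); s=manip.get_state(); print(s['ft_force'])"
```

```text
[447.6  91.1  84.2]
top lever_tip 0.71 [550.7 168.2 100.6] [248. 272.]
-110 35 [-4. -1.  2.] | -105 35 [-3. -1.  1.] | -100 33 [-5. -2.  3.] | -95 29 [-4. -1. 75.] | -90 19 [-5. -2.  1.] | -85 5 [-4. -1. -0.] | 
side lever_tip 0.6 [453.6 108.   73.3] [278. 287.]
side lever_tip 0.53 [477.1 143.   68. ] [258. 289.]
side loop_bar 0.49 [465.2 108.6  79.4] [275. 283.]
-110 12 [-0.  1.  3.] | -105 10 [-1.  1.  2.] | -100 21 [-0.  2. 80.] | -95 58 [  1. 106. 123.] | -90 44 [ -1.  91. 119.] | -85 29 [  0.  69. 121.] | -80 37 [ -0.  58. 117.] | -75 35 [  0.  58. 116.] | -70 23 [-2.  1. 63.] | -65 26 [-1.  2. 84.] | -60 111 [ 0. 35. 94.] | -55 215 [ 1. 28. 97.] | -50 17 [ -2.  22. 103.] | -45 8 [ 99. 101. 103.] | 
[0.54167046 0.65449376 0.75295777]
```

Call:
drive_tool --motion '[[[-0.008,0,0],[0,0,0]],[[-0.008,0,0],[0,0,0]],[[0,0,0],[0,0,0]],[[0,0,0],[0,0,0]],[[0.06,0,0],[0,0,0]],[[0.06,0,0],[0,0,0]],[[0.06,0,0],[0,0,0]],[[0.06,0,0],[0,0,0]],[[0,0,0],[0,0,0]],[[0,0,0],[0,0,0]]]'

```text
time: 51.5
position: [380.8, 95.7, 84.7]
eef_rot: [0.034, 0.999, 0.0, -0.0]
ft_force: [0.1, 0.8, -0.1]
opening: 0.2
gripper_force: 0.0
```

```bash
python3 - <<'E'
from h import *
latch('b')
im=cv2.imread('pics/side_b.png'); a=cv2.resize(im[225:335,200:360],None,fx=5,fy=5,interpolation=cv2.INTER_CUBIC); cv2.imwrite('pics/side_bc.png',a[:550,:800])
E
```

```text
[380.8  95.7  84.7]
top lever_tip 0.63 [515.5 -32.  104. ] [346. 255.]
top loop_bar 0.46 [516.4 -31.7 103.4] [346. 255.]
-45 27 [ 97. 100. 103.] | 
side lever_tip 0.48 [456.8 108.   73.4] [277. 287.]
side lever_tip 0.47 [454.9 106.5  69.9] [279. 288.]
side loop_bar 0.61 [463.9 105.8  79.4] [277. 282.]
side loop_bar 0.56 [478.6 151.7  64.3] [254. 292.]
side loop_bar 0.32 [688.8 225.8  13.4] [188. 281.]
-110 10 [0. 1. 2.] | -105 13 [-1.  1.  2.] | -100 19 [-1.  2. 78.] | -95 18 [-0.  2. 80.] | -90 12 [-0.  1.  2.] | -85 16 [-0.  1. 61.] | -80 31 [-1.  3. 65.] | -75 29 [-0.  2. 61.] | -70 18 [-0.  1. 87.] | -65 52 [-0. 82. 91.] | -60 142 [ 0. 36. 93.] | -55 221 [ 1. 29. 87.] | -50 16 [ -1. 101. 103.] | -45 16 [ 99. 101. 103.] |
```

View pics/side_bc.png

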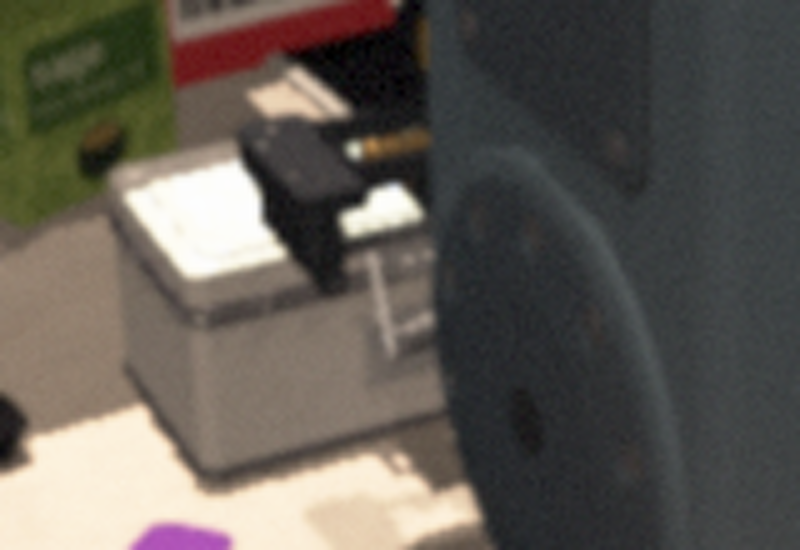

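Call:
drive_tool --motion '[[[0,0,-0.07],[0,0,0]],[[0,0,-0.07],[0,0,0]],[[-0.045,0,0],[0,0,0]],[[-0.045,0,0],[0,0,0]],[[-0.045,0,0],[0,0,0]],[[-0.045,0,0],[0,0,0]],[[0,0,0],[0,-0.9375,0]],[[0,0,0],[0,-0.9375,0]],[[0,0,0],[0,-0.9375,0]],[[0,0,0],[0,-0.9375,0]],[[0,0,0],[0,-0.9375,0]],[[0,0,0],[0,-0.9375,0]],[[0,0,0],[0,0,0]],[[0,0,0],[0,0,0]],[[0,0,0],[0,0,0]]]'

```text
time: 53.05
position: [435.8, 91.8, 127.2]
eef_rot: [0.033, 0.974, -0.008, 0.222]
ft_force: [-0.1, -0.4, -0.3]
opening: 0.4
gripper_force: 0.0
```

```bash
python3 - <<'E'
from h import *
p,R=pose(); M=R.as_matrix(); c,s=np.cos(BY),np.sin(BY); B=np.array([[c,-s,0],[s,c,0],[0,0,1]])
T=B.T@M; print('TCP',p.round(1),'box',(B.T@(p-[*BOX,0])).round(1)); print(T.round(3)); print(manip.get_state()['joint_positions'].round(2))
pb=B.T@(p-[*BOX,0]); 
def tcp(a,r=33,pen=0):
    P=np.array([-63,54])+r*np.array([-np.sin(a),-np.cos(a)])+(4-pen)*np.array([-np.cos(a),np.sin(a)])
    k=np.clip((a-.75)/.75*2-1,-1,1); return P+k*np.array([8.1,3.9])
pts=[tcp(2.05,pen=-12)]+[tcp(a) for a in np.arange(2.05,.0,-.15)]+[tcp(0.),tcp(0,pen=1)]
cur=pb
for i,q in enumerate(pts):
    t=np.array([q[0],0,q[1]]); v=T.T@(t-cur)/300; print(i,q.round(1),v.round(4).tolist()); cur=t
E
```

```text
TCP [435.8  91.8 127.2] box [-94.2  -0.2 127.2]
[[-0.901 -0.001  0.433]
 [-0.001  1.     0.   ]
 [-0.433  0.    -0.901]]
[-0.06 -0.25  2.34 -0.01  0.6  -1.55]
0 [-76.8  87.3] [0.0052, 0.0005, 0.145]
1 [-82.3  76.7] [0.032, 0.0, 0.024]
2 [-84.8  72.4] [0.0137, 0.0, 0.0093]
3 [-86.7  67.7] [0.0122, 0.0, 0.0113]
4 [-87.8  62.9] [0.0103, 0.0, 0.013]
5 [-89.2  57.4] [0.0123, 0.0, 0.0144]
6 [-92.1  50.8] [0.018, 0.0, 0.0155]
7 [-94.2  44.4] [0.0157, 0.0, 0.0162]
8 [-95.6  38.2] [0.0132, 0.0, 0.0166]
9 [-96.4  32.4] [0.0107, -0.0, 0.0166]
10 [-95.4  27.4] [0.0043, -0.0, 0.0162]
11 [-91.8  24.1] [-0.0061, -0.0, 0.0154]
12 [-87.6  21.3] [-0.0084, -0.0, 0.0144]
13 [-83.1  19.1] [-0.0104, -0.0, 0.0129]
14 [-78.4  17.7] [-0.0122, -0.0, 0.0112]
15 [-75.1  17.1] [-0.009, -0.0, 0.0064]
16 [-74.1  17.1] [-0.003, -0.0, 0.0014]
```

Call:
drive_tool --motion '[[[0.0013,0,0.036],[0,0,0]],[[0.0013,0,0.036],[0,0,0]],[[0.0013,0,0.036],[0,0,0]],[[0.0013,0,0.037],[0,0,0]],[[0.016,0,0.012],[0,0,0]],[[0.016,0,0.012],[0,0,0]],[[0.0137,0,0.0093],[0,0,0]],[[0.0122,0,0.0113],[0,0,0]],[[0.0103,0,0.013],[0,0,0]],[[0.0123,0,0.0144],[0,0,0]],[[0,0,0],[0,0,0]],[[0,0,0],[0,0,0]]]'

```text
time: 54.05
position: [440.9, 91.6, 57.1]
eef_rot: [0.033, 0.974, -0.007, 0.223]
ft_force: [5.2, -0.0, 0.5]
opening: 0.5
gripper_force: 2.4
```

```bash
python3 - <<'E'
from h import *
latch('c'); print(manip.get_state()['ft_force'])
im=cv2.imread('pics/side_c.png'); a=cv2.resize(im[235:335,220:340],None,fx=6,fy=6,interpolation=cv2.INTER_CUBIC); cv2.imwrite('pics/side_cc.png',a)
E
```

```text
[440.9  91.6  57.1]
top lever_tip 0.65 [468.   88.4  56.5] [299. 300.]
top loop_bar 0.59 [472.8  92.8  84.9] [296. 297.]
-100 6 [ 98. 100. 101.] | -90 3 [76. 77. 79.] | -85 13 [66. 70. 74.] | -80 14 [54. 57. 65.] | -75 28 [51. 55. 58.] | -70 30 [54. 56. 59.] | -65 47 [48. 57. 88.] | -60 65 [ 1. 62. 90.] | -55 61 [ 61.  95. 100.] | -50 36 [ 96.  98. 102.] | -45 42 [ 97. 100. 102.] | 
-110 15 [-1.  1. 80.] | -105 29 [-1. 55. 84.] | -100 27 [-0. 52. 74.] | -95 25 [-0. 53. 79.] | -90 22 [-0.  2. 75.] | -85 22 [-1.  1. 69.] | -80 26 [-1.  1. 58.] | -75 26 [-1.  3. 59.] | -70 29 [-1.  1. 60.] | -65 17 [-1.  1. 65.] | -60 79 [-0. 17. 78.] | -55 132 [ 1. 17. 96.] | -50 13 [ -2.   1. 101.] | 
[ 4.66850877 -0.82482058 -0.67171581]
```

View pics/side_cc.png

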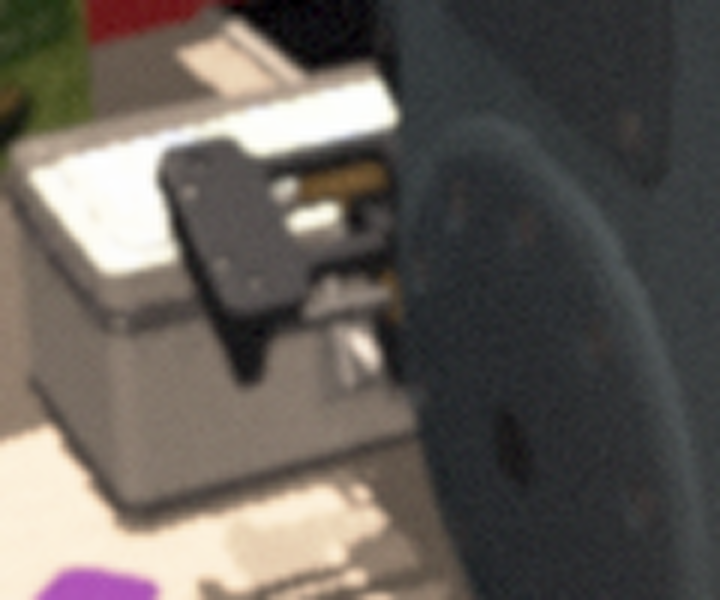

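Call:
drive_tool --motion '[[[0.018,0,0.0155],[0,0,0]],[[0.0157,0,0.0162],[0,0,0]],[[0.0132,0,0.0166],[0,0,0]],[[0.0107,0,0.0166],[0,0,0]],[[0,0,0],[0,0,0]]]'

```text
time: 54.77
position: [432.2, 92.2, 31.0]
eef_rot: [0.033, 0.974, -0.007, 0.222]
ft_force: [0.6, -0.3, 2.2]
opening: 0.5
gripper_force: 1.0
```

Call:
drive_tool --motion '[[[0.003,0,0.0162],[0,0,0]],[[-0.0061,0,0.0154],[0,0,0]],[[-0.0084,0,0.0144],[0,0,0]],[[-0.0104,0,0.0129],[0,0,0]],[[-0.0122,0,0.0112],[0,0,0]],[[-0.009,0,0.0064],[0,0,0]],[[0,0,0],[0,0,0]],[[0,0,0],[0,0,0]]]'

```text
time: 55.43
position: [453.5, 90.7, 15.8]
eef_rot: [0.033, 0.975, -0.007, 0.221]
ft_force: [-1.8, 0.7, -0.8]
opening: 0.5
gripper_force: 0.7
```

```bash
python3 - <<'E'
from h import *
latch('d'); print(manip.get_state()['ft_force'])
E
```

```text
[453.5  90.7  15.8]
top lever_tip 0.62 [472.5  89.2  57.7] [298. 298.]
top lever_tip 0.57 [519.9  84.8  99. ] [292. 272.]
top lever_tip 0.52 [527.   86.   99.5] [290. 269.]
-100 25 [114. 118. 121.] | -95 22 [ 99. 105. 114.] | -90 47 [ 59. 101. 108.] | -85 31 [ 95. 107. 110.] | -80 14 [ 98. 102. 107.] | -75 12 [29. 92. 96.] | -70 12 [19. 23. 29.] | -65 71 [21. 56. 88.] | -60 58 [43. 83. 89.] | -55 69 [ 46.  94. 101.] | -50 35 [ 96.  99. 102.] | -45 44 [ 97. 100. 102.] | 
side loop_bar 0.56 [509.9 151.6  96.8] [246. 272.]
-110 17 [ -1.   1. 123.] | -105 13 [-1.  1. 50.] | -100 15 [-0.  1. 38.] | -95 34 [-1. 27. 39.] | -90 39 [-0. 15. 33.] | -85 25 [ 0.  4. 40.] | -80 19 [-2.  1. 34.] | -75 19 [-1.  1. 30.] | -70 24 [-1.  1. 28.] | -65 20 [-1. 11. 45.] | -60 26 [ -0.   5. 100.] | -55 46 [  2.  20. 101.] | -50 14 [ 64. 100. 103.] | -45 15 [100. 102. 103.] | 
[-2.13950997  0.37168646 -0.19813045]
```

Call:
drive_tool --motion '[[[-0.006,0,0.003],[0,0,0]],[[-0.003,0,0.0015],[0,0,0]],[[0,0,0],[0,0,0]],[[0,0,0],[0,0,0]]]'

```text
time: 56.07
position: [454.5, 90.8, 15.4]
eef_rot: [0.033, 0.975, -0.007, 0.22]
ft_force: [-18.2, -0.8, 17.5]
opening: 0.2
gripper_force: 12.2
```

Call:
drive_tool --motion '[[[0.036,0,-0.018],[0,0,0]],[[0.054,0,-0.026],[0,0,0]],[[0.01,0,-0.07],[0,0,0]],[[0,0,-0.12],[0,0,0]],[[0,0,-0.12],[0,0,0]],[[0,0,-0.12],[0,0,0]],[[0,0,-0.1],[0,0.9,0]],[[0,0,-0.08],[0,0.9,0]],[[0,-0.09,-0.06],[0,0.9,0]],[[0,-0.12,-0.05],[0,0.9,0]],[[0,-0.12,-0.05],[0,0.9,0]],[[0,-0.12,-0.05],[0,0.9,0]],[[0,-0.12,0],[0,0,0]],[[0,-0.12,0],[0,0,0]],[[0,0,0],[0,0,0]],[[0,0,0],[0,0,0]]]'

```text
time: 57.4
position: [322.6, -109.8, 239.2]
eef_rot: [0.037, 0.999, -0.001, 0.009]
ft_force: [0.1, 0.8, 1.2]
opening: 0.8
gripper_force: 0.0
```

```bash
python3 - <<'E'
from h import *
latch('e'); 
for n in('top','side'):
    C=cam(n)
    manip.get_image(n)
    for t in('tongs_grip','catch_seat','jam_1_mid','capsule_a','teaspoon'): find(n,t,C,.4)
a=cv2.imread('pics/side_e.png')[215:335,190:370]; b=cv2.imread('pics/top_e.png')[215:335,190:370]
cv2.imwrite('pics/e2.png',np.hstack([cv2.resize(i,(400,400*120//180),interpolation=cv2.INTER_CUBIC) for i in(a,b)]))
cv2.imwrite('pics/e2.png',cv2.resize(a,(795,530),interpolation=cv2.INTER_CUBIC))
cv2.imwrite('pics/e3.png',cv2.resize(cv2.imread('pics/top_e.png')[210:340,190:360],(785,600),interpolation=cv2.INTER_CUBIC))
E
```

```text
[ 322.6 -109.8  239.2]
-110 36 [-4. -1.  3.] | -105 32 [-4. -1.  2.] | -100 34 [-3. -1.  3.] | -95 34 [-4. -2.  2.] | -90 31 [-4. -1.  2.] | -85 35 [-4. -0.  1.] | -80 33 [-4. -1.  2.] | -75 32 [-3. -1.  0.] | -70 50 [-3.  1. 20.] | -65 84 [ 3. 51. 89.] | -60 65 [-1. 81. 88.] | -55 68 [ 50.  94. 102.] | -50 36 [ 97.  99. 101.] | -45 41 [ 96.  99. 102.] | 
side lever_tip 0.87 [460.7  93.6  44.8] [283. 296.]
side loop_bar 0.71 [516.1 131.  100.8] [254. 266.]
-110 24 [-2.  1.  2.] | -105 18 [-0.  1.  2.] | -100 20 [-2.  1.  3.] | -95 17 [-1.  1.  2.] | -90 24 [-0.  1.  3.] | -85 19 [-1.  1.  3.] | -80 18 [-0.  1.  2.] | -75 32 [-1.  2. 20.] | -70 182 [ 0. 35. 60.] | -65 115 [ 0. 39. 86.] | -60 93 [ 0. 58. 96.] | -55 146 [  1.  64. 100.] | -50 16 [ -1. 101. 103.] | -45 10 [100. 102. 103.] | 
top tongs_grip 0.79 [516.9 -33.6 102.9] [346. 255.]
top catch_seat 0.95 [527.2  86.7  95.4] [290. 270.]
top capsule_a 0.49 [697.  230.1  18.2] [208. 230.]
top teaspoon 0.62 [466.6 344.3   4.4] [187. 345.]
side catch_seat 0.88 [516.4 133.5 105.8] [253. 264.]
side capsule_a 0.45 [462.8  93.9  44.2] [283. 296.]
side teaspoon 0.81 [464.3 339.    6.3] [170. 347.]
```

View pics/e2.png

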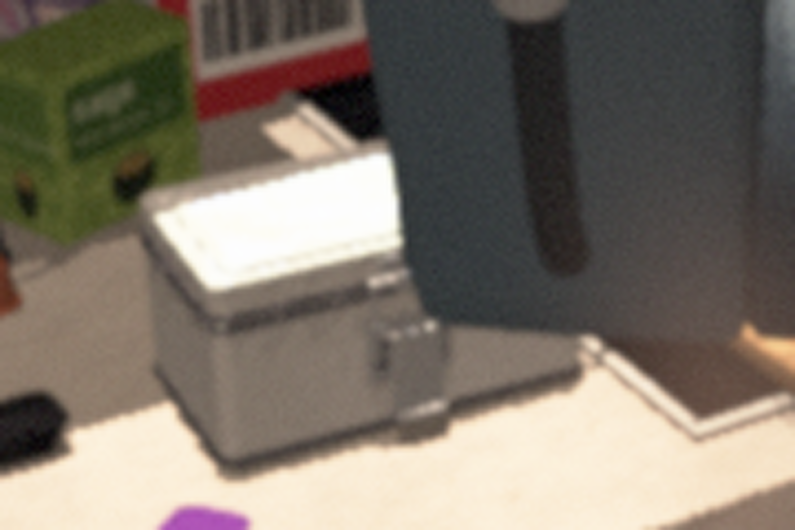

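```bash
python3 - <<'E'
from h import *
X=np.load('side_e.npz')['X']; c,s=np.cos(BY),np.sin(BY); q=(X[...,:2]-BOX)@np.array([[c,-s],[s,c]])
for z in range(14,60,5):
    m=(abs(q[...,1])<11)&(q[...,0]<-62)&(q[...,0]>-95)&(abs(X[...,2]-z)<2.5)
    f=(abs(q[...,1]-45)<20)&(q[...,0]<-40)&(q[...,0]>-75)&(abs(X[...,2]-z)<2.5)
    if m.sum()>3: print(z,m.sum(),np.median(q[m][:,0]).round(1),'front wall',np.median(q[f][:,0]).round(1))
X=np.load('top_e.npz')['X']; q=(X[...,:2]-BOX)@np.array([[c,-s],[s,c]])
m=(X[...,2]>112)&(X[...,2]<130)&(abs(q[...,1]+119)<30)&(abs(q[...,0])<40); print('tongs',m.sum(),cv2.minAreaRect(np.float32(q[m])),np.median(X[m][:,2]))
m=(X[...,2]>80)&(X[...,2]<92)&(q[...,0]<-55)&(q[...,0]>-72)&(abs(q[...,1])<22); print('bar',m.sum(),np.percentile(np.c_[q[m],X[m][:,2]],[5,50,95],axis=0).round(1).tolist())
E
```

```text
14 7 -71.4 front wall -56.5
19 32 -69.8 front wall -55.4
24 21 -68.7 front wall -56.2
29 19 -67.7 front wall -55.8
34 19 -68.2 front wall -55.6
39 19 -68.4 front wall -56.1
44 24 -68.3 front wall -56.5
49 19 -67.9 front wall -56.2
54 18 -68.1 front wall -56.3
59 23 -68.5 front wall -55.8
tongs 94 ((-2.2600693702697754, -122.48082733154297), (14.24910831451416, 28.805543899536133), 0.40507468581199646) 117.78183484918591
bar 77 [[-64.2, -17.3, 81.6], [-58.8, -0.2, 85.9], [-55.3, 18.2, 91.1]]
```

View pics/e3.png

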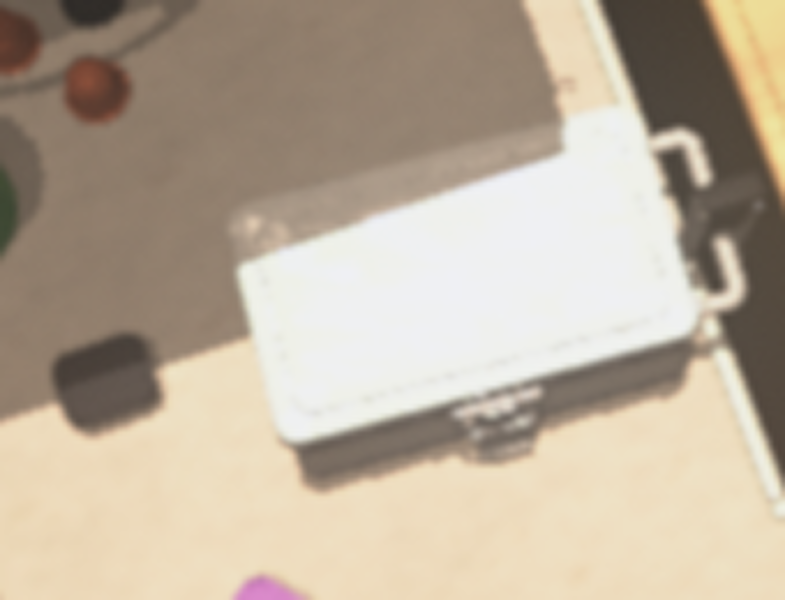

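```bash
python3 - <<'E'
from h import *
jamsd('wrist',box=(380,760,-480,-60)); im,d,C,X=jamsd('top',box=(380,760,-480,-60))
# which board area did top see at board height
m=(X[...,2]>18)&(X[...,2]<30); H,_,_=np.histogram2d(X[m][:,0],X[m][:,1],bins=[np.arange(380,740,40),np.arange(-480,-40,40)]); print(H.astype(int))
X=np.load('w1.npz')['X']; m=(X[...,2]>18)&(X[...,2]<30); H,_,_=np.histogram2d(X[m][:,0],X[m][:,1],bins=[np.arange(380,740,40),np.arange(-480,-40,40)]); print(H.astype(int))
E
```

```text
top c [ 633.7 -449.3] z 45.5 wh [183.1  66.4] ang38 -57.1 bgr [ 79.  91. 102.] px [490. 165.] 458
top c [ 731.6 -133.9] z 45.1 wh [127.   13.2] ang38 -19.1 bgr [ 46.  80. 111.] px [352. 164.] 221
[[  0  36   0   0   0   0 124 317 326 252]
 [  0 209 127   0   0  80 301 316 318 331]
 [  0 207 291 106 135 294 297 312 315 315]
 [  0 205 275 282 291 287 294 298 298 309]
 [ 77 190 271 274 270 283 280 290 290 293]
 [ 47 205 263 263 266 270 279 278 286 290]
 [ 38 186 258 254 262 270 263 275 275 277]
 [ 16  63 139 102 101 101 101 103 102 108]]
[[   0   48  672  644  793  821  841  856  875  891]
 [   0  363  545  287  838  296  703  908  852  935]
 [   0  574  820  850  885  724  868  651  332  992]
 [   0  601  866  896  928  958  983 1000 1018 1044]
 [ 205  628  708  238  964 1000 1035  787  369 1088]
 [ 118  717  924  797 1014 1042 1070 1025  965 1139]
 [ 169  684  974 1015 1055 1083 1114 1138 1158 1182]
 [  34  175  471  409  424  439  439  463  474  476]]
```

The board is empty, the lid is shut and latched, and the tongs hang on the bar, so I'm handing in.

```bash
python3 -c "
from cell import manip
print(manip.finish_job())"
```

```text
the job is handed in; nothing more can be done
None
```

The job is handed in: all five jam portions are in the box, the tongs hang upright on the right-hand bar, and the lid is shut with the loop on the catch and the lever down flat; the first cup got tipped on edge by a push of about 43 N at the wrist, over the 40 N limit if that counts for the fingertips.

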